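# Hand over the heavier check-weight tin at the deli counter

## Robot

A 7-joint arm with a two-finger parallel gripper is mounted at the origin on the work surface. World frame = base frame: x ahead of the robot, y to its left, z up, the work surface at z = 0. Lengths are in m, angles in rad, forces in N, time in s.
With the tool pointing down it reaches from about 0.4 to 0.925 m from the base axis. Payload 5.6 kg.
Tool frame: the origin (TCP) lies on the mounting face of the last link; the fingertips stand 173 mm ahead of it and the grasp point (between the pads) lies 155 mm ahead of it (r.grip_point_offset is the distance from the TCP to the grasp point, in m); z points along the fingers, y is the direction in which the jaws open and shut (so a half turn about z gives the same grasp; the last joint's range is limited). The gripper opens to 85 mm and grips with 20 to 120 N. Pads are 22 mm wide; open, the fingers measure 114 mm over their backs; the gripper's body (76 mm by 85 mm) begins 54 mm behind the grasp point. The pads swing forward as they close: fully open they stand 13 mm farther back than shut.
Start: joints at [1.093, 0.468, -0.012, 1.603, 0.006, 1.071, -0.056], TCP at [0.274, -0.59, 0.405] pointing down, gripper open.
Joint ranges: [-2.53, 2.53], [-0.31, 2.02], [-1.57, 1.55], [0.28, 2.44], [-1.29, 4.43], [0.15, 1.84], [-2.92, 2.92]. Speed limits (rad/s): [2.57, 2.57, 3.14, 3.14, 3.14, 3.14, 3.14].

## Interface

Orientations are given as [roll, pitch, yaw] about the fixed x, y, z axes, in that order (R = Rz(yaw) Ry(pitch) Rx(roll)).
In Python, from bench import telemetry, optics, r gives the robot as it stands. The module is installed in compiled form; this text tells all that it offers.
- The arm moves only by the tool carry_out, never from a script. Its argument "moves" is a list of rows, each a list of 3 entries, a list of its own where there are three numbers: the shift along the world's x, y, z in units of 25 mm (1.0 is 25 mm), then the turn about the world's z in units of 6 degrees (1.0 is 6 degrees), then the closure, from -1 (fully open) to 1 (shut). A call has 1 to 12 rows; each row shifts and turns the pose as measured when the row begins; what a row does not reach is not made up. A row lasts 1/12 s, in which the tool goes at most 41.7 mm and 7.16 degrees, less where a joint would pass 70% of its speed; a pose out of reach is approached as far as the arm can. A call is refused whole if a number of a shift passes 1 or a number of a turn 1, either way. A call with a gripper value outside its range is refused whole. The fingers move at their own pace and stop on an object; "newtons" is the grip in N (left out, the last holds). Time passes only in rows, so rows that do not move let the fingers close. It gives the time, the measured TCP pose, the force and the opening at its end, in the units of the state.
- telemetry.get_state(): the state, without advancing time (a new reading comes with each control period).
- optics.read_camera(name): name is "scene" or "top"; returns a dict with "frame" (480x640x3 uint8, red, green, blue), "K" (3x3 intrinsics, pixels), "extrinsics" (4x4, takes a point from camera to world coordinates). Camera axes: x right, y down, z forward; pixel columns grow to the right and rows downward; lengths in m; the calibration is good to about 2 mm. A picture is of the moment at which its call begins. There is no depth.
- r.finish_job(): hands the job in, once; it reports no verdict.
The state is a dict: "t": time; "q": joint angles; "qvel": joint speeds; "effort": joint torques, N m; "ee_pos": TCP position; "eef_rot": TCP orientation; "force": force on the tool from outside, world axes, zero at the start; "wrist_torque": the same for the moment, N m; "grip_width": finger opening in m.
Only numpy, scipy, OpenCV 4.12 (cv2) and the standard library are available. Lean on these libraries where they do the work, as an engineer would, in place of code of your own. Each camera call takes 0.05 s, during which the arm holds its last target.

## Task

The counter scale is due its check, for which the heavier of the two look-alike lidded tins is wanted: one is in the slant-fronted case, the other on the wooden board. First fold the case's clear front all the way down, take its tin out, stand it on the board beside the other, and fold the front fully shut. Then lift the tin that was on the board all along too, to feel which is the heavier, and present the heavier one: finish while still holding it upright in the gripper over the round dark slate, its base 8 to 20 cm above it, the lighter tin standing on the board. Do not tip the tins or disturb anything else.

Things in the scene. Friction and masses are not known exactly. Their poses are not given: they have to be found in the camera images.
- case: fixed steel counter case, 152 mm deep (x), 232 mm wide (y), its slanted open front closed by the clear folding front. Origin on the counter below the middle of the hinge line, at the front; x points from front to back of the case, y along the hinge, z up. Front sill (x -8 to 0) 40 mm high, back wall (x 140 to 148) 172 mm high, side walls (y +-108 to +-116) rise from 50 mm in front to 170 mm at the back
- case_floor (a point): middle of the case's inner floor, 70 mm behind the hinge, 14 mm above the counter; axes as case. One tin starts within 20 mm of this point
- front (a joint): angle of the clear folding front about the hinge at its lower edge: 0 shut (leaning 45 degrees back over the case, resting there by its weight), 2.09 rad fully down at its stop (leaning forward out of the case, 15 degrees above level). Upright at 0.785 rad. 0.3 kg, hinge damped: let go, it sinks slowly to the side it leans to
- front_hinge (a point): middle of the hinge line of the folding front, 50 mm above the counter; axes as case. The front turns about the case's y axis; the panel is 200 mm wide, 10 mm thick at its frame and ends 184 mm from the hinge
- front_bar (a point): middle of the black round handle bar (12 mm thick, 112 mm free between its two arms, parallel to the hinge) beyond the free edge of the front, in its plane; 34 mm gap between bar and panel. At joint value q it lies 224 mm from the hinge, 0.785 - q rad from vertical towards the back of the case. It can be pinched from above, a finger either side, at every angle
- tin_a_center (a point): centre (half-way up) of the tin that starts in the case: round steel tin with a white band and a fixed blue lid, 60 mm diameter, 62 mm tall, upright. A metal check weight lies in it, loose by 3 mm. Either tin may be the heavier, by 0.13 kg or more; both weigh under 0.4 kg and only weight tells them apart
- tin_b_center (a point): centre (half-way up) of the look-alike tin that starts on the board, same size, upright
- board_top (a point): middle of the top face of the fixed wooden board, 260 mm long (x), 130 mm wide (y), its top 14 mm above the counter; x along its length, z up. One tin starts on its long middle line, within 60 mm of the middle; there is room for the other beside it, about 85 mm from the middle towards the emptier end
- slate_top (a point): middle of the top face of the fixed round dark slate on the counter, 120 mm diameter, 8 mm thick: the presenting place
- oil: green oil bottle, loose bystander, 64 mm diameter, 210 mm tall; origin at its base
- mustard: amber jar with yellow cap, loose bystander, 66 mm diameter, 90 mm tall; origin at its base
- pickles: green glass jar with red cap, loose bystander, 72 mm diameter, 110 mm tall; origin at its base
- mill: dark wooden pepper mill, loose bystander, 52 mm diameter, 132 mm tall; origin at its base
- ramekin: white bowl, loose bystander, 80 mm diameter, 45 mm tall; origin at its base
- paste: small can, loose bystander, 60 mm diameter, 70 mm tall; origin at its base
- spreader: spatula lying flat, loose bystander, 260 mm long; origin at its underside
Mind the look-alikes: they are no part of the job. Several things look just like the part that bears slate_top: the one meant starts farthest to the robot's left.

How it is judged:
By the outcome, as a careful person would: the job done as asked, in the order asked, and still so for the second after the job is handed in, while the arm keeps its last pose, push and grip.
It also fails if it takes over 72 s, if anything falls off the work surface, if the arm or the gripper's body presses on something with over 40 N, if the wrist force passes 120 N, or if a joint passes its speed limit or range.

## Working session

There is one attempt and no reset: what is moved stays moved. The work goes in short steps, Python scripts to look and compute and a tool call to move; the robot and the scene stay as the last step left them, time stands still between calls to the robot, and variables do not carry over. Pictures are saved under pics/ and viewed, and the job is handed in when it is done.

Besides the shell and the picture viewer there is one more tool, called after "Request:" as name([rows], argument=value, ...), one row to a line, values as JSON. carry_out: Moves the arm, as the interface text tells. Its arguments: {"type":"object","properties":{"moves":{"type":"array"},"newtons":{"type":"number"}},"required":["moves"]}

```bash
ls; mkdir -p pics; python3 - <<'E'
from bench import telemetry, optics, r
import cv2
s=telemetry.get_state(); print(s, r.grip_point_offset)
for n in("scene","top"):
    d=optics.read_camera(n); cv2.imwrite(f"pics/{n}0.png",d["frame"][:,:,::-1]); print(n,d["K"].tolist(),d["extrinsics"].round(4).tolist())
E
```

```text
pics
{'t': 0.0, 'q': array([ 1.09298042,  0.4684085 , -0.01160181,  1.60365933,  0.00599142,
        1.0714311 , -0.05628224]), 'qvel': array([ 0.00043845,  0.00094658,  0.00181997, -0.00156796, -0.00038308,
        0.00111389, -0.00129986]), 'effort': array([-9.57691373e-04, -5.32385945e+01,  2.13066931e-02, -2.51310736e+01,
        1.14935712e-02,  7.82135990e-03,  1.01832083e-05]), 'ee_pos': array([ 0.27365364, -0.58929543,  0.40370294]), 'eef_rot': array([-3.13972490e+00,  1.21921603e-04,  4.34764976e-01]), 'force': array([ 1.04331867, -0.10289121, -0.81080908]), 'wrist_torque': array([0.0146553 , 0.03128339, 0.00369953]), 'grip_width': 0.08555714686188148} 0.1547
scene [[592.0331472105744, 0.0, 324.4255450955553], [0.0, 592.0331472105744, 240.72530607281973], [0.0, 0.0, 1.0]] [[-0.7939, 0.371, -0.4817, 1.1966], [0.6077, 0.512, -0.6071, 0.9323], [0.0214, -0.7747, -0.632, 1.1143], [0.0, 0.0, 0.0, 1.0]]
top [[568.0117070650447, 0.0, 322.15799107549907], [0.0, 568.0117070650447, 246.8791411849203], [0.0, 0.0, 1.0]] [[-0.0263, -0.9914, 0.1285, 0.2416], [-0.9996, 0.0248, -0.0132, 0.0264], [0.0099, -0.1288, -0.9916, 1.9383], [0.0, 0.0, 0.0, 1.0]]
```

View pics/scene0.png

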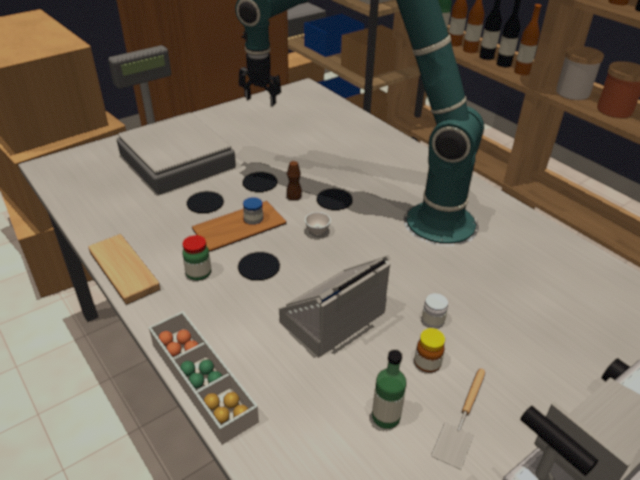

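View pics/top0.png

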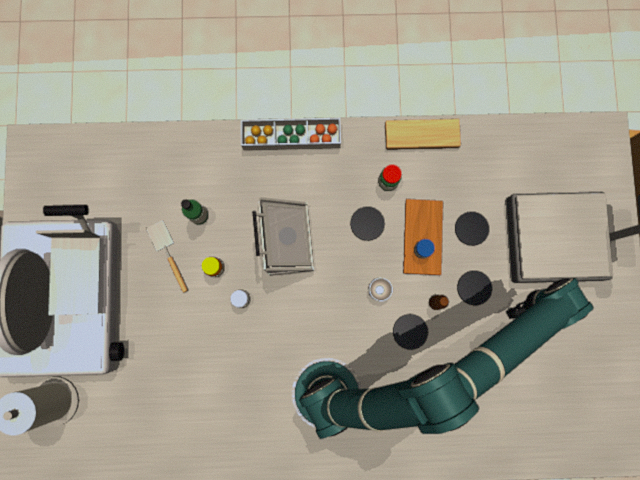

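The scene view shows the tin on the board at (253,210) and the case at (335,305), with its bar running from (335,297) to (387,262). In the top view the case is at (285,237) with its bar at (257,232), and the board tin is at (425,248). The target slate, leftmost for the robot, is at (367,223). The case front faces -y. I'll zoom in next.

```bash
python3 - <<'E'
import cv2
a=cv2.imread("pics/top0.png")[180:300,230:330]; cv2.imwrite("pics/top0z.png",cv2.resize(a,None,fx=5,fy=5,interpolation=cv2.INTER_CUBIC))
a=cv2.imread("pics/scene0.png")[250:360,270:400]; cv2.imwrite("pics/scene0z.png",cv2.resize(a,None,fx=5,fy=5,interpolation=cv2.INTER_CUBIC))
E
```

```text
(no output)
```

View pics/top0z.png

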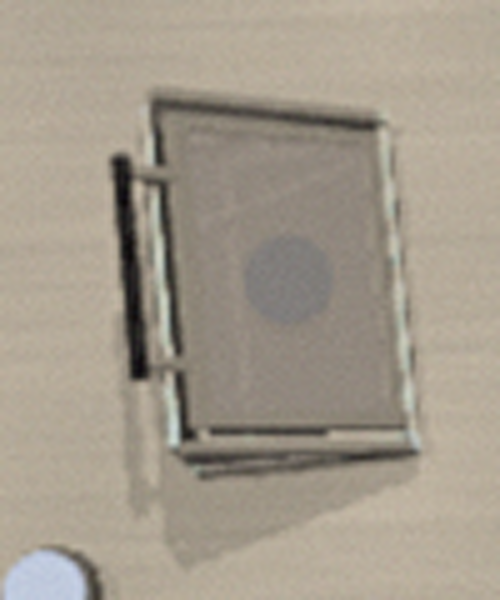

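View pics/scene0z.png

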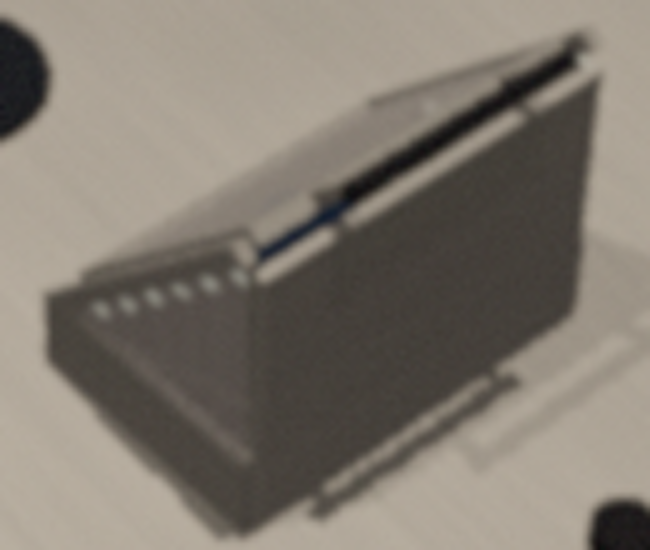

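```bash
cat > h.py <<'E'
import numpy as np, cv2
from bench import telemetry, optics, r
C={}
def cam(n):
    d=optics.read_camera(n); C[n]=(d["K"],d["extrinsics"]); return d["frame"]
def ray(n,p):
    K,E=C[n]; d=E[:3,:3]@np.linalg.inv(K)@[p[0],p[1],1]; return E[:3,3],d
def plane(n,p,z):
    o,d=ray(n,p); return o+d*(z-o[2])/d[2]
def tri(p1,p2):
    o,d=ray("scene",p1); o2,d2=ray("top",p2)
    A=np.stack([d,-d2],1); s=np.linalg.lstsq(A,o2-o,rcond=None)[0]
    a=o+d*s[0]; b=o2+d2*s[1]; return (a+b)/2, np.linalg.norm(a-b)
def proj(n,X):
    K,E=C[n]; X=np.atleast_2d(X); c=(X-E[:3,3])@E[:3,:3]; u=c@K.T; return u[:,:2]/u[:,2:]
E
python3 - <<'E'
from h import *
t=cam("top"); s=cam("scene")
z=lambda x,y:(230+x/5,180+y/5)
b1=plane("top",z(121,157),.208); b2=plane("top",z(138,377),.208)
print("bar",b1,b2,np.linalg.norm(b1-b2))
h1=plane("top",z(383,118),.05); h2=plane("top",z(415,445),.05); print("hinge frame",h1,h2)
print((proj("scene",[b1,b2])-[270,250])*5)
# case yaw
d=b1-b2; print("y axis dir",np.degrees(np.arctan2(d[1],d[0])))
d=h1-h2; print("y axis dir",np.degrees(np.arctan2(d[1],d[0])))
for p in ((367,223),(472,228),(410,331)): print(plane("top",p,.008))
E
```

```text
bar [0.58171856 0.21066206 0.208     ] [0.44446685 0.2017588  0.208     ] 0.13754017952284575
hinge frame [0.63529835 0.05007321 0.05      ] [0.41269523 0.03379761 0.05      ]
[[340.39267868 190.23081435]
 [559.20339171  58.82121872]]
y axis dir 3.7114695794543815
y axis dir 4.181734707358552
[ 0.57088629 -0.15603599  0.008     ]
[ 0.54448503 -0.51795056  0.008     ]
[ 0.19878892 -0.28746801  0.008     ]
```

```bash
cat >> h.py <<'E'
def comps(m,x0,y0,x1,y1,amin=15):
    k=np.zeros(m.shape,np.uint8); k[y0:y1,x0:x1]=m[y0:y1,x0:x1]
    n,l,st,c=cv2.connectedComponentsWithStats(k)
    return [(c[i],st[i].tolist(),l==i) for i in range(1,n) if st[i][4]>=amin]
E
python3 - <<'E'
from h import *
t=cam("top"); s=cam("scene")
def ends(fr,box,th):
    m=(fr.max(2)<th).astype(np.uint8)
    for c,st,k in comps(m,*box):
        ys,xs=np.nonzero(k); P=np.stack([xs,ys],1)
        print("dark",c.round(1),st, "rect",cv2.minAreaRect(P.astype(np.float32)))
print("top bar");ends(t,(245,195,266,270),70)
print("scene bar");ends(s,(320,255,395,300),50)
def blue(fr,box):
    hsv=cv2.cvtColor(fr,cv2.COLOR_RGB2HSV); m=((hsv[...,0]>100)&(hsv[...,0]<125)&(hsv[...,1]>110)&(hsv[...,2]>60)).astype(np.uint8)
    for c,st,k in comps(m,*box): print("blue",c.round(1),st)
print("top");blue(t,(400,190,450,280)); print("scene");blue(s,(230,185,280,230))
print("slates top")
for c,st,k in comps((t.max(2)<75).astype(np.uint8),340,190,500,355,200): 
    print(c.round(1),st,plane("top",c,.008))
print("slates scene")
for c,st,k in comps((s.max(2)<60).astype(np.uint8),230,240,290,285,200): print(c.round(1),st,plane("scene",c,.008))
hsv=cv2.cvtColor(t,cv2.COLOR_RGB2HSV); print(hsv[235,285:290],hsv[210:212,285])
m=((hsv[...,0]>10)&(hsv[...,0]<17)&(hsv[...,1]>130)).astype(np.uint8)
for c,st,k in comps(m,395,190,450,285,200):
    ys,xs=np.nonzero(k); R=cv2.minAreaRect(np.stack([xs,ys],1).astype(np.float32)); print("board",st,R)
    bp=cv2.boxPoints(R); print([plane("top",p,.014).round(4) for p in bp], plane("top",R[0],.014))
# tin a through glass
m=((hsv[...,0]>100)&(hsv[...,0]<165)).astype(np.uint8)
for c,st,k in comps(m,262,205,312,265): print("tinA",c,st,plane("top",c,.076))
E
python3 - <<'E'
import cv2
a=cv2.imread("pics/top0.png")[160:340,330:480]; cv2.imwrite("pics/top0y.png",cv2.resize(a,None,fx=3.3,fy=3.3,interpolation=cv2.INTER_CUBIC))
a=cv2.imread("pics/scene0.png")[160:290,170:340]; cv2.imwrite("pics/scene0y.png",cv2.resize(a,None,fx=4.5,fy=4.5,interpolation=cv2.INTER_CUBIC))
E
```

```text
top bar
dark [255.6 234. ] [253, 212, 7, 44, 131] rect ((255.63526916503906, 233.48773193359375), (43.276084899902344, 3.168750762939453), 84.80557250976562)
dark [263.5 233.8] [262, 217, 4, 34, 36] rect ((263.4549255371094, 233.50411987304688), (33.136077880859375, 0.995893120765686), 84.80557250976562)
scene bar
dark [359.9 275.9] [337, 261, 47, 32, 160] rect ((359.5879821777344, 275.8371887207031), (3.6037216186523438, 55.433082580566406), 58.13401794433594)
top
blue [424.8 247.7] [416, 240, 18, 17, 236]
scene
blue [252.  203.5] [244, 198, 18, 12, 170]
slates top
[367.3 222.8] [351, 207, 33, 33, 824] [ 0.57166926 -0.15699506  0.008     ]
[471.4 228.2] [455, 212, 34, 34, 885] [ 0.54380934 -0.51587817  0.008     ]
[474.3 287.9] [457, 271, 36, 35, 952] [ 0.33809151 -0.51345994  0.008     ]
[411.9 333.8] [393, 314, 35, 36, 765] [ 0.18918387 -0.29355474  0.008     ]
[492.4 342.5] [479, 331, 21, 23, 226] [ 0.15309936 -0.56328388  0.008     ]
slates scene
[258.4 266. ] [239, 253, 40, 27, 870] [ 0.57094278 -0.14997451  0.008     ]
[[ 21  20 130]
 [  4  14 130]
 [ 13  14 131]
 [ 30   6 128]
 [  5  12 132]] [[ 16  31 154]
 [ 13  33 148]]
board [403, 199, 40, 76, 2436] ((422.8215026855469, 236.62130737304688), (37.50491714477539, 74.39110565185547), 1.818302869796753)
[array([ 0.3939, -0.2713,  0.014 ]), array([ 0.6513, -0.291 ,  0.014 ]), array([ 0.6439, -0.4207,  0.014 ]), array([ 0.3865, -0.3988,  0.014 ])] [ 0.51780014 -0.34534013  0.014     ]
```

View pics/scene0y.png

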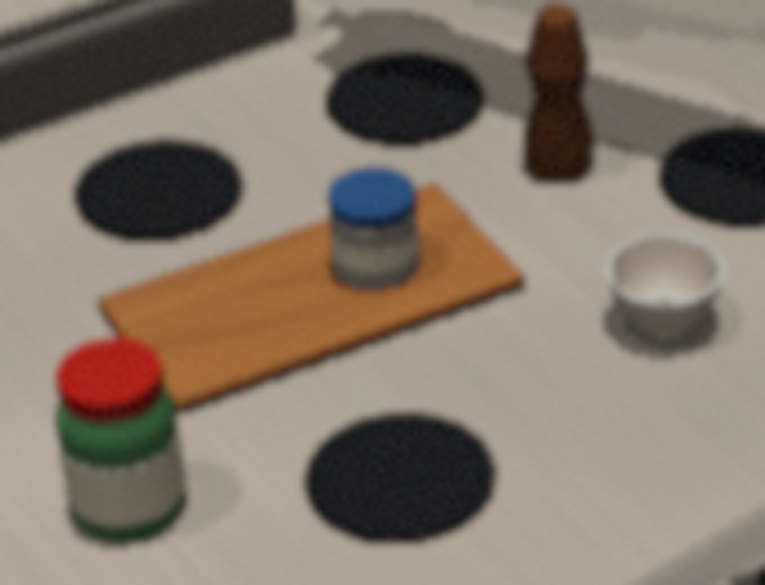

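View pics/top0y.png

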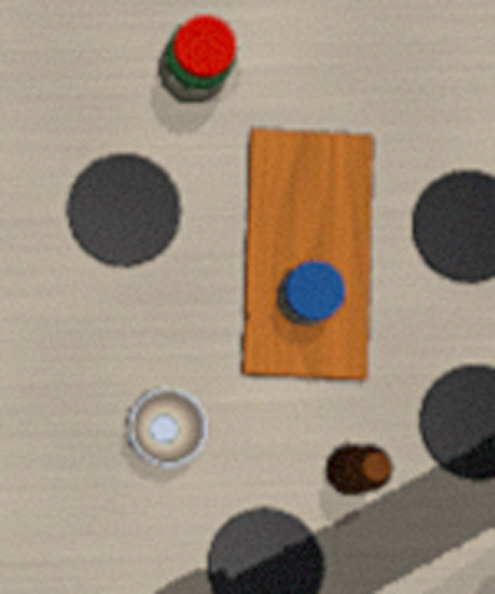

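```bash
python3 - <<'E'
from h import *
t=cam("top"); s=cam("scene")
print("bar",tri((359.7,275.8),(255.6,233.7)))
print("barend", tri((336.5,291.5),(257.5,255.3)), tri((384,261.2),(253.7,212)))
lid=tri((252.9,202.5),(424.8,247.9)); print("lidB",lid, plane("top",(424.8,247.9),.076),plane("scene",(252.6,202.5),.076))
print("slate",tri((258.6,266),(367.3,222.8)))
q=[(437,187),(523,283),(183,407),(103,303)]; q=[(170+x/4.5,160+y/4.5) for x,y in q]
tq=[(249,376),(368,379),(252,128),(372,134)]
w=[plane("scene",p,.014) for p in q]; print("boardscene",np.round(w,4), np.mean(w,0))
tc=[(330+x/3.3,160+y/3.3) for x,y in [(251,128),(373,134),(367,379),(243,374)]]
wt=[plane("top",p,.014) for p in tc]; print("boardtop",np.round(wt,4),np.mean(wt,0))
# correspond
for a,b in zip(q,[tc[2],tc[3],tc[0],tc[1]]): print(tri(a,b))
print("tinA",plane("top",(287.8,236),.076))
for n,p,h in (("pickles",(391,175),.11),("ramekin",(380,290),.045),("mill",(330+375/3.3,160+467/3.3),.132),("oil",(187,204),.21),("mustard",(211,265),.09),("paste",(239,298),.07)): print(n,plane("top",p,h))
E
```

```text
bar (array([0.51350543, 0.20643295, 0.20428479]), np.float64(0.003057106887699881))
barend (array([0.49315643, 0.17847459, 0.11606564]), np.float64(0.09989466174815366)) (array([0.53475149, 0.23548975, 0.29041128]), np.float64(0.08644024781835298))
lidB (array([ 0.46962935, -0.33692927,  0.07581638]), np.float64(0.0035931294049667216)) [ 0.47102175 -0.33806829  0.076     ] [ 0.46938744 -0.33566027  0.076     ]
slate (array([ 0.57011633, -0.15572971,  0.00407208]), np.float64(0.005379237182434401))
boardscene [[ 0.3858 -0.3889  0.014 ]
 [ 0.3999 -0.2612  0.014 ]
 [ 0.6486 -0.281   0.014 ]
 [ 0.639  -0.4069  0.014 ]] [ 0.51831807 -0.33449199  0.014     ]
boardtop [[ 0.6514 -0.2938  0.014 ]
 [ 0.6419 -0.4216  0.014 ]
 [ 0.3849 -0.4015  0.014 ]
 [ 0.3933 -0.2738  0.014 ]] [ 0.5179005  -0.34766697  0.014     ]
(array([ 0.38266054, -0.40070857,  0.00674177]), np.float64(0.0072896027905948926))
(array([ 0.39297375, -0.27440933,  0.00307879]), np.float64(0.0032527448076217517))
(array([ 0.64871305, -0.29173916,  0.00804222]), np.float64(0.009637383949708886))
(array([ 0.63893231, -0.41982328,  0.00733355]), np.float64(0.010464719824227064))
tinA [0.52210543 0.11448014 0.076     ]
pickles [ 0.71225456 -0.23160388  0.11      ]
ramekin [ 0.33729709 -0.18762242  0.045     ]
mill [ 0.29121977 -0.37847686  0.132     ]
oil [0.60964151 0.41763591 0.21      ]
mustard [0.43060638 0.3658617  0.09      ]
paste [0.32180485 0.27819183 0.07      ]
```

Request:
carry_out([
  [[0.8, 1, 0.2], -0.3, -1],
  [[0.8, 1, 0.2], -0.3, -1],
  [[0.8, 1, 0.2], -0.3, -1],
  [[0.8, 1, 0.2], -0.3, -1],
  [[0.8, 1, 0.2], -0.3, -1],
  [[0.8, 1, 0.2], -0.3, -1],
  [[0.8, 1, 0.2], -0.3, -1],
  [[0.8, 1, 0.2], -0.3, -1],
  [[0.8, 1, 0.2], -0.3, -1],
  [[0.8, 1, 0.2], -0.3, -1],
  [[0.8, 1, 0], -0.3, -1],
  [[0.8, 1, 0], -0.3, -1],
], newtons=20)

```text
t: 1.4
ee_pos: [0.5132, -0.2819, 0.4574]
eef_rot: [3.139, 0.002, 0.02]
force: [1.2, -0.4, -0.1]
grip_width: 0.0857
```

Request:
carry_out([
  [[0, 1, 0], 0.1, 0.2],
  [[0, 1, 0], 0.1, 0.2],
  [[0, 1, 0], 0.1, 0.2],
  [[0, 1, 0], 0.1, 0.2],
  [[0, 1, 0], 0, 0.2],
  [[0, 1, 0], 0, 0.2],
  [[0, 1, 0], 0, 0.2],
  [[0, 1, 0], 0, 0.2],
  [[0, 1, 0], 0, 0.2],
  [[0, 1, 0], 0, 0.2],
  [[0, 1, 0], 0, 0.2],
  [[0, 1, 0], 0, 0.2],
])

```text
t: 2.4
ee_pos: [0.5156, 0.0358, 0.4593]
eef_rot: [3.138, -0.005, 0.068]
force: [0.4, -0.3, -0.2]
grip_width: 0.0343
```

Request:
carry_out([
  [[0, 1, 0], 0, 0.2],
  [[0, 1, 0], 0, 0.2],
  [[0, 1, 0], 0, 0.2],
  [[0, 1, 0], 0, 0.2],
  [[0, 1, 0], 0, 0.2],
  [[0, 1, 0], 0, 0.2],
  [[0, 0.6, 0], 0, 0.2],
  [[0, 0.3, 0], 0, 0.2],
  [[0, 0, 0], 0, 0.2],
])

```text
t: 3.15
ee_pos: [0.5125, 0.2228, 0.4611]
eef_rot: [3.141, -0.008, 0.076]
force: [0.6, -0.1, -0.6]
grip_width: 0.0341
```

Request:
carry_out([
  [[0, -0.4, -0.6], 0, 0.2],
  [[0, -0.3, -0.6], 0, 0.2],
  [[0, 0, -0.6], 0, 0.2],
  [[0, 0, -0.3], 0, 0.2],
  [[0, 0, 0], 0, 0.2],
])

```text
t: 3.57
ee_pos: [0.5132, 0.2005, 0.4079]
eef_rot: [3.139, -0.011, 0.073]
force: [1.0, -0.1, 0.5]
grip_width: 0.0341
```

```bash
cat > look.py <<'E'
import sys
from h import *
n=sys.argv[1]; x0,y0,x1,y1=map(int,sys.argv[3:7]); f=float(sys.argv[7])
a=cam(n)[y0:y1,x0:x1,::-1]; cv2.imwrite(f"pics/{sys.argv[2]}.png",cv2.resize(a,None,fx=f,fy=f,interpolation=cv2.INTER_CUBIC))
s=telemetry.get_state(); print(s["t"],s["ee_pos"].round(4),s["eef_rot"].round(3),s["grip_width"])
E
python3 look.py scene s1 270 200 420 360 4
```

```text
3.6167 [0.5134 0.2005 0.4086] [ 3.139 -0.012  0.072] 0.03426045500579559
```

View pics/s1.png

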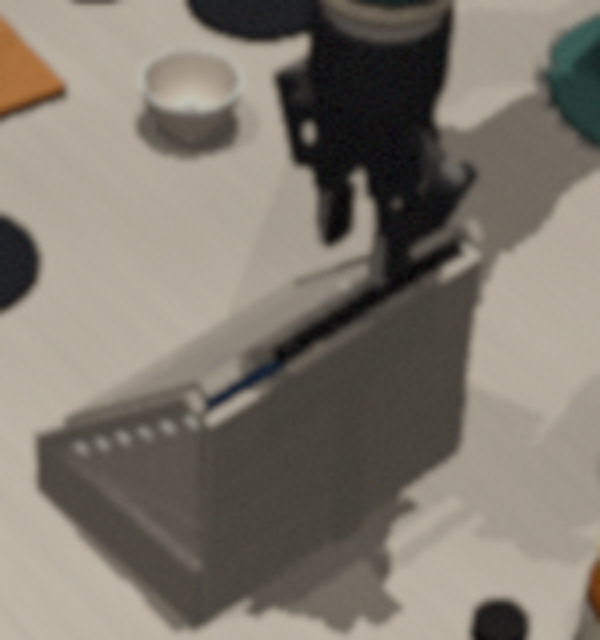

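The fingers straddle the bar, with tips at zoom (335,235) and (390,275). I'll go down and cage it.

Request:
carry_out([
  [[0, 0.25, -0.5], 0, 0.2],
  [[0, 0, -0.5], 0, 0.2],
  [[0, 0, -0.5], 0, 0.2],
  [[0, 0, -0.2], 0, 0.4],
  [[0, 0, 0], 0, 0.5],
])

```text
t: 4.03
ee_pos: [0.5147, 0.208, 0.3664]
eef_rot: [3.141, -0.018, 0.071]
force: [-0.4, 0.6, -0.0]
grip_width: 0.0209
```

```bash
python3 look.py scene s2 270 200 420 360 4
```

```text
4.0833 [0.5148 0.2081 0.3669] [ 3.141 -0.019  0.071] 0.021177011512200902
```

View pics/s2.png

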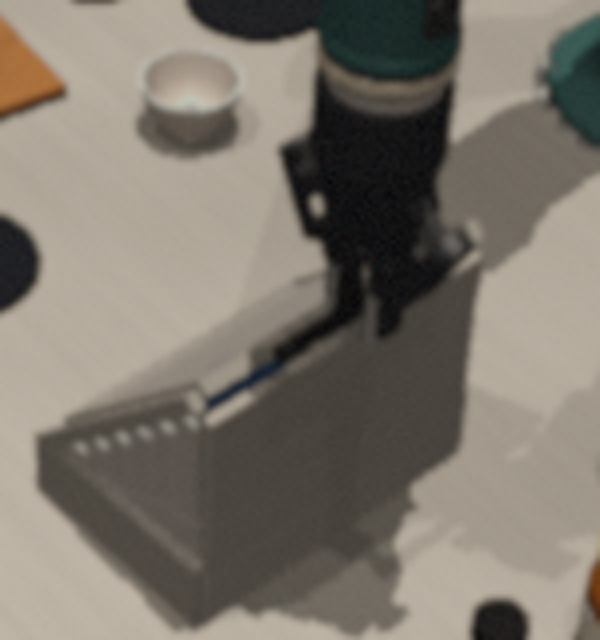

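The bar is between the fingers. I'll now start folding the front over.

Request:
carry_out([
  [[0.02, -0.38, 0.36], 0, 0.5],
  [[0.02, -0.4, 0.33], 0, 0.5],
  [[0.03, -0.42, 0.31], 0, 0.5],
  [[0.03, -0.44, 0.28], 0, 0.5],
  [[0.03, -0.45, 0.26], 0, 0.5],
  [[0.03, -0.47, 0.23], 0, 0.5],
  [[0.03, -0.48, 0.2], 0, 0.5],
  [[0.03, -0.49, 0.18], 0, 0.5],
  [[0.03, -0.5, 0.15], 0, 0.5],
  [[0.03, -0.5, 0.12], 0, 0.5],
  [[0.03, -0.51, 0.09], 0, 0.5],
  [[0.03, -0.51, 0.06], 0, 0.5],
])

```text
t: 5.08
ee_pos: [0.5223, 0.0607, 0.4522]
eef_rot: [-3.135, -0.04, 0.073]
force: [0.9, 0.5, -0.1]
grip_width: 0.0214
```

```bash
python3 look.py scene s3 220 180 420 360 4
```

```text
5.1333 [0.5228 0.0576 0.4528] [-3.137 -0.041  0.069] 0.02154691657868944
```

View pics/s3.png

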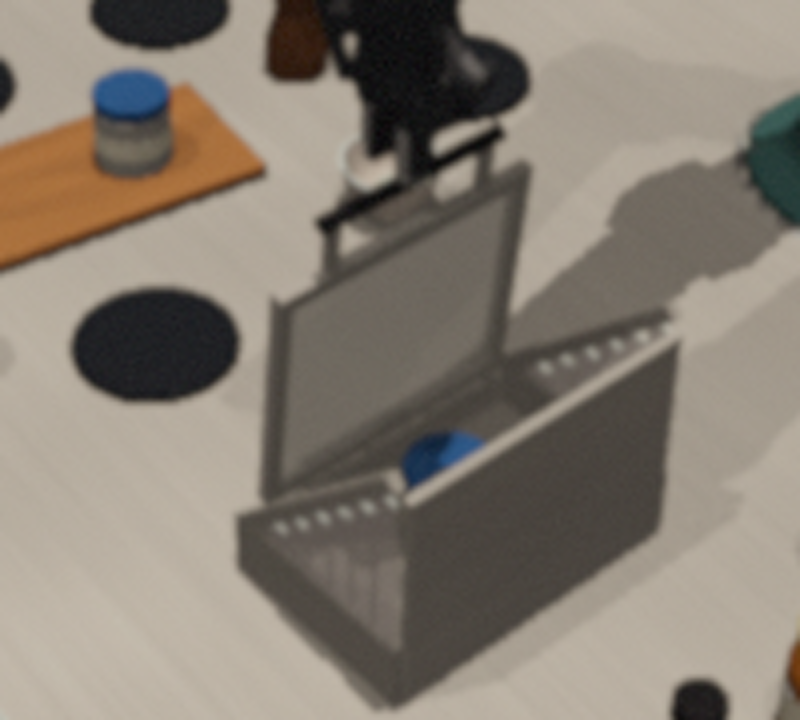

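Request:
carry_out([
  [[0, -0.4, -0.25], 0, 0.5],
  [[0.0, -0.5, -0.25], 0, 0.5],
  [[0.0, -0.52, -0.25], 0, 0.5],
  [[0.0, -0.52, -0.26], 0, 0.5],
  [[0.0, -0.51, -0.28], 0, 0.5],
  [[0.0, -0.5, -0.25], 0, 0.5],
  [[0.0, -0.5, -0.22], 0, 0.5],
  [[0.0, -0.49, -0.25], 0, 0.5],
])

```text
t: 5.8
ee_pos: [0.5227, -0.0417, 0.4405]
eef_rot: [-3.141, -0.084, 0.072]
force: [1.2, -0.5, 1.8]
grip_width: 0.0211
```

```bash
python3 look.py scene s4 200 160 400 340 4
```

```text
5.85 [ 0.5224 -0.0447  0.4392] [ 3.141 -0.082  0.068] 0.02151959921929868
```

View pics/s4.png

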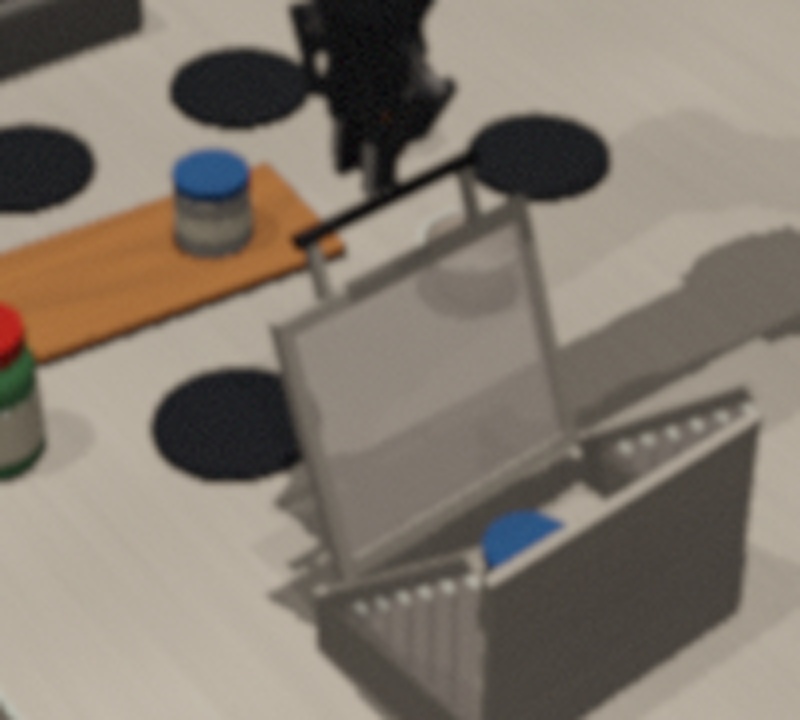

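The panel is past upright (bar at zoom (385,200)) and will sink unaided. I'll lift clear, let it sink, and watch how the tilt drifts.

Request:
carry_out([
  [[0, 0, 0.5], 0, 0.5],
  [[0, 0, 0.5], 0, 0.5],
  [[0, 0, 0.5], 0, 0.5],
  [[0, 0, 0.3], 0, 0.5],
  [[0, 0, 0], 0, 0.5],
  [[0, 0, 0], 0, 0.5],
  [[0, 0, 0], 0, 0.5],
  [[0, 0, 0], 0, 0.5],
])

```text
t: 6.52
ee_pos: [0.5201, -0.0455, 0.4873]
eef_rot: [3.141, -0.081, 0.065]
force: [0.0, 1.1, -0.1]
grip_width: 0.0212
```

```bash
python3 -c "
from h import *
s=telemetry.get_state()
for k in ('q','ee_pos','eef_rot','force'): print(k,s[k].round(4))
R=None"
```

```text
q [ 0.2608  0.1695 -0.2655  1.8269  0.045   1.0705 -1.5252]
ee_pos [ 0.5201 -0.0455  0.4873]
eef_rot [ 3.1411 -0.081   0.0648]
force [ 0.037   1.0819 -0.13  ]
```

Request:
carry_out([
  [[0, 0, 0], 0, 0.5],
  [[0, 0, 0], 0, 0.5],
  [[0, 0, 0], 0, 0.5],
  [[0, 0, 0], 0, 0.5],
  [[0, 0, 0], 0, 0.5],
  [[0, 0, 0], 0, 0.5],
])

```text
t: 7.02
ee_pos: [0.5198, -0.0452, 0.4848]
eef_rot: [-3.141, -0.077, 0.065]
force: [-0.4, 0.4, 0.2]
grip_width: 0.0214
```

Request:
carry_out([
  [[0, 0.8, 0], 0, -0.2],
  [[0, 0.8, 0], 0, -1],
  [[0, 0.8, 0], 0, -1],
  [[0, 0.8, 0], 0, -1],
  [[0, 0.8, 0], 0, -1],
  [[0, 0.8, 0], 0, -1],
])

```text
t: 7.52
ee_pos: [0.5198, 0.0732, 0.4845]
eef_rot: [3.14, -0.076, 0.053]
force: [0.3, -0.0, -0.1]
grip_width: 0.0853
```

```bash
python3 look.py scene s5 200 160 400 340 4;python3 look.py top t5 230 160 430 300 4;  python3 -c "
from h import *
s=telemetry.get_state()
for k in ('q','ee_pos','eef_rot','force'): print(k,s[k].round(4))"
```

```text
7.5667 [0.5193 0.0779 0.4847] [-3.141 -0.077  0.059] 0.0855789689472773
7.6167 [0.5194 0.0761 0.4846] [ 3.141 -0.076  0.059] 0.08505139451940245
q [ 0.0941  0.1856 -0.3478  1.8186  0.0879  1.0745 -1.7962]
ee_pos [0.5194 0.0761 0.4846]
eef_rot [ 3.1415 -0.0765  0.0594]
force [ 0.4413 -0.1671 -0.0125]
```

View pics/s5.png

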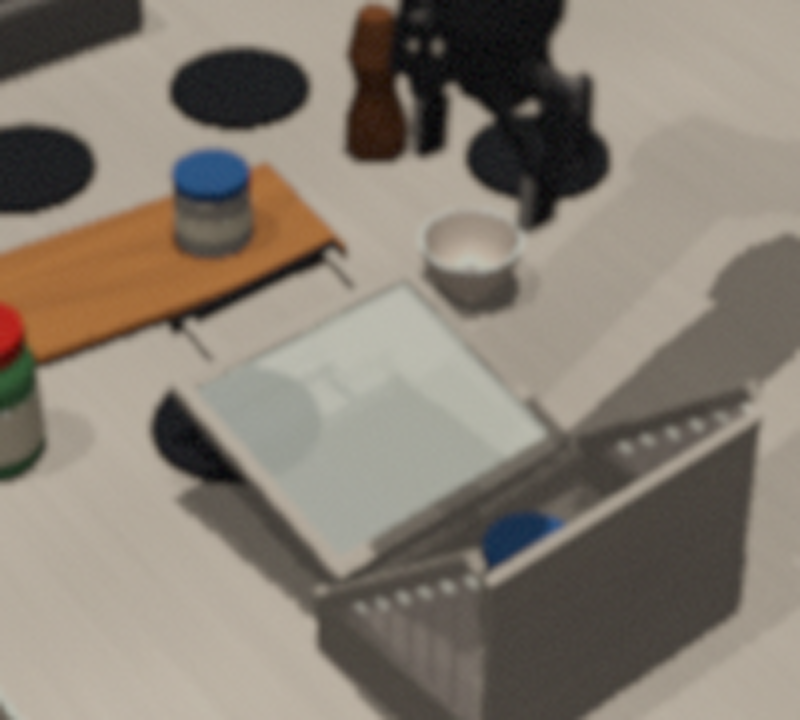

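View pics/t5.png

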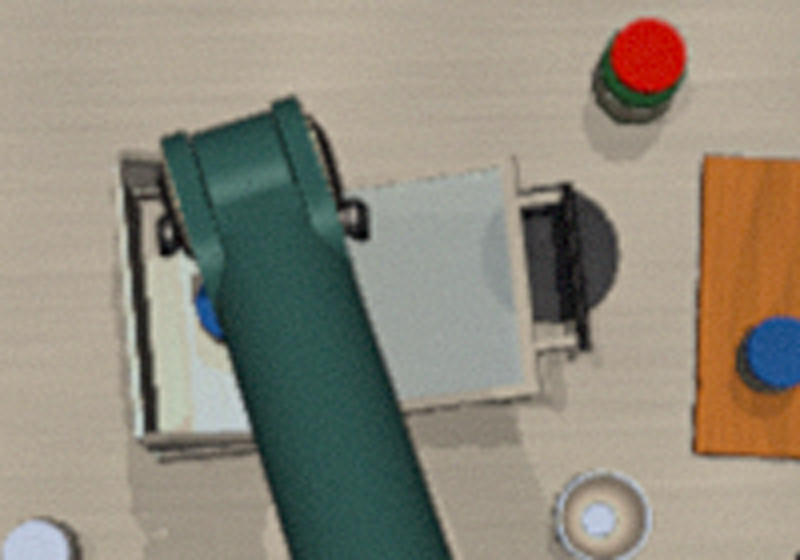

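```bash
python3 - <<'E'
from h import *
t=cam("top"); s=cam("scene")
print("tinA",tri((331,295),(287.8,236)))
print("bar",plane("top",(373.3,226.3),.108), "tri",tri((200+265/4,160+287/4),(373.3,226.3)))
E
```

```text
tinA (array([0.52203464, 0.11456224, 0.07591714]), np.float64(0.00022776956109115903))
bar [ 0.54239473 -0.16678332  0.108     ] tri (array([ 0.53805398, -0.16316742,  0.10791443]), np.float64(0.011125225405399687))
```

Request:
carry_out([
  [[-0.2, 0.8, 0], 0, -1],
  [[-0.2, 0.5, -0.5], 0, -1],
  [[0, 0.1, -0.8], 0, -1],
  [[0, 0, -0.9], 0, -1],
  [[0, 0, -0.9], 0, -1],
  [[0, 0, -0.9], 0, -1],
  [[0, 0, -0.9], 0, -1],
  [[0, 0, -0.6], 0, -1],
  [[0, 0, -0.2], 0, -1],
  [[0, 0, 0], 0, -1],
])

```text
t: 8.55
ee_pos: [0.5118, 0.094, 0.3377]
eef_rot: [3.133, -0.082, 0.032]
force: [0.3, 0.6, 0.9]
grip_width: 0.0855
```

Request:
carry_out([
  [[-0.05, 0.4, -0.1], 0.15, -1],
  [[0, 0.4, -0.1], 0.15, -1],
  [[0, 0, -0.2], 0, -1],
  [[0, 0, 0], 0, -1],
  [[0, 0, 0], 0, -1],
])

```text
t: 8.97
ee_pos: [0.5121, 0.1155, 0.3304]
eef_rot: [3.133, -0.088, 0.065]
force: [0.1, 0.4, 0.3]
grip_width: 0.0857
```

Request:
carry_out([
  [[-0.07, 0, -0.4], 0, -1],
  [[-0.07, 0, -0.5], 0, -1],
  [[0, 0, -0.5], 0, -1],
  [[0, 0, -0.5], 0, -1],
  [[0, 0, -0.5], 0, -1],
  [[0, 0, -0.4], 0, -1],
  [[0, 0, -0.2], 0, -1],
  [[0, 0, 0], 0, -1],
])

```text
t: 9.63
ee_pos: [0.5091, 0.1138, 0.2527]
eef_rot: [3.132, -0.095, 0.063]
force: [-0.7, -0.4, 0.2]
grip_width: 0.0855
```

```bash
python3 look.py scene s6 250 180 450 350 4;python3 look.py top t6 230 160 430 300 4
```

```text
9.6833 [0.5092 0.1139 0.2531] [ 3.132 -0.096  0.063] 0.08520175973671662
9.7333 [0.5094 0.1141 0.2537] [ 3.132 -0.097  0.063] 0.0852134348923245
```

View pics/s6.png

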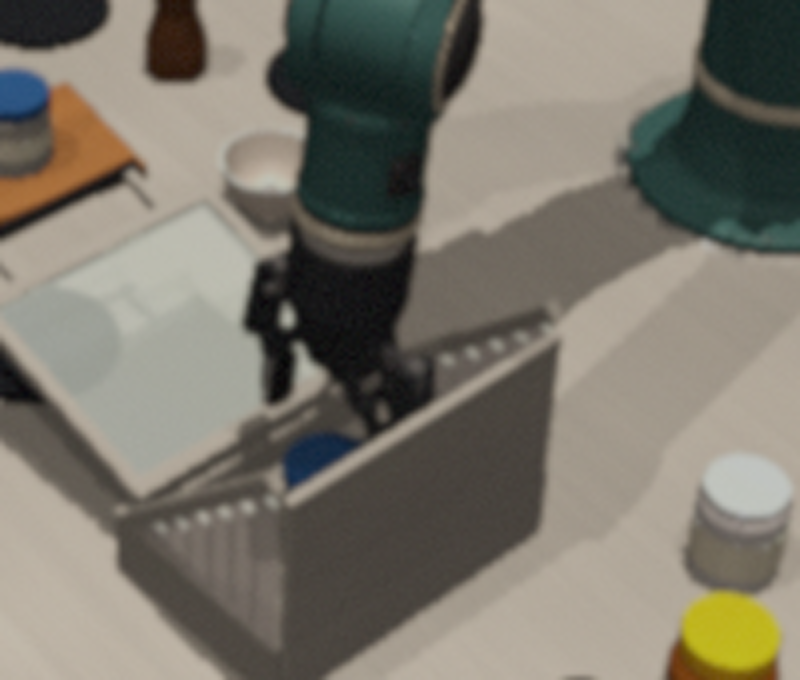

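View pics/t6.png

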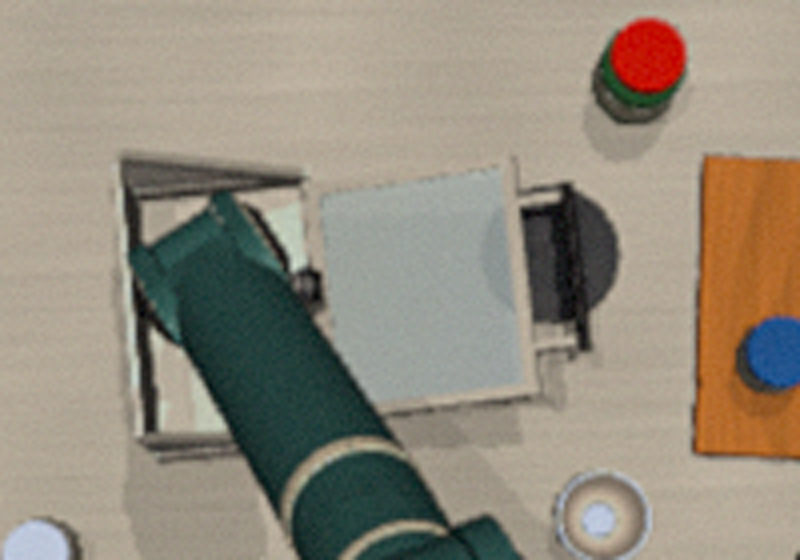

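Request:
carry_out([
  [[-0.1, 0, -0.4], 0, -1],
  [[-0.05, 0, -0.5], 0, -1],
  [[0, 0, -0.5], 0, -1],
  [[0, 0, -0.4], 0, -1],
  [[0, 0, -0.2], 0, -1],
  [[0, 0, 0], 0, -1],
])

```text
t: 10.23
ee_pos: [0.5062, 0.1143, 0.2028]
eef_rot: [3.133, -0.103, 0.063]
force: [0.6, -0.6, -0.2]
grip_width: 0.085
```

Request:
carry_out([
  [[0, 0, 0], 0, 0],
  [[0, 0, 0], 0, 0.5],
  [[0, 0, 0], 0, 1],
  [[0, 0, 0], 0, 1],
  [[0, 0, 0], 0, 1],
  [[0, 0, 0], 0, 1],
], newtons=45)

```text
t: 10.73
ee_pos: [0.5061, 0.1151, 0.2039]
eef_rot: [3.134, -0.104, 0.063]
force: [-0.1, 0.1, -3.0]
grip_width: 0.0594
```

Request:
carry_out([
  [[0, 0, 0.3], 0, 1],
  [[0, 0, 0.4], 0, 1],
  [[0, 0, 0.5], 0, 1],
  [[0, 0, 0.6], 0, 1],
  [[0, 0, 0.6], 0, 1],
  [[0, 0, 0.6], 0, 1],
  [[0, 0, 0.6], 0, 1],
  [[0, 0, 0.6], 0, 1],
  [[0, 0, 0.6], 0, 1],
  [[0, 0, 0.5], 0, 1],
  [[0, 0, 0.4], 0, 1],
  [[0, 0, 0.2], 0, 1],
])

```text
t: 11.73
ee_pos: [0.5026, 0.1141, 0.3653]
eef_rot: [3.133, -0.103, 0.064]
force: [-0.0, 0.1, -3.3]
grip_width: 0.0594
```

```bash
cat > w.py <<'E'
from h import *
F=[];q=None
for i in range(10):
    cam("top"); s=telemetry.get_state(); F.append(np.r_[s["force"],s["wrist_torque"],s["effort"][[1,3,5]]])
F=np.array(F); print("mean",F.mean(0).round(2),"std",F.std(0).round(2)); print(s["t"],s["ee_pos"].round(4),s["eef_rot"].round(3),s["q"].round(3),s["grip_width"].round(4))
E
python3 w.py; python3 look.py scene s7 250 180 450 350 4
```

```text
mean [ 7.000e-02  3.000e-01 -2.940e+00  2.000e-02  1.700e-01 -0.000e+00
 -4.084e+01 -2.345e+01 -3.700e-01] std [0.46 0.48 0.57 0.03 0.04 0.04 1.01 0.59 0.07]
12.2833 [0.5025 0.114  0.3626] [ 3.133 -0.099  0.064] 0.05943242627252088Traceback (most recent call last):
  File "w.py", line 5, in <module>
    F=np.array(F); print("mean",F.mean(0).round(2),"std",F.std(0).round(2)); print(s["t"],s["ee_pos"].round(4),s["eef_rot"].round(3),s["q"].round(3),s["grip_width"].round(4))
                                                                                                                                                     ^^^^^^^^^^^^^^^^^^^^^
AttributeError: 'float' object has no attribute 'round'
```

View pics/s7.png

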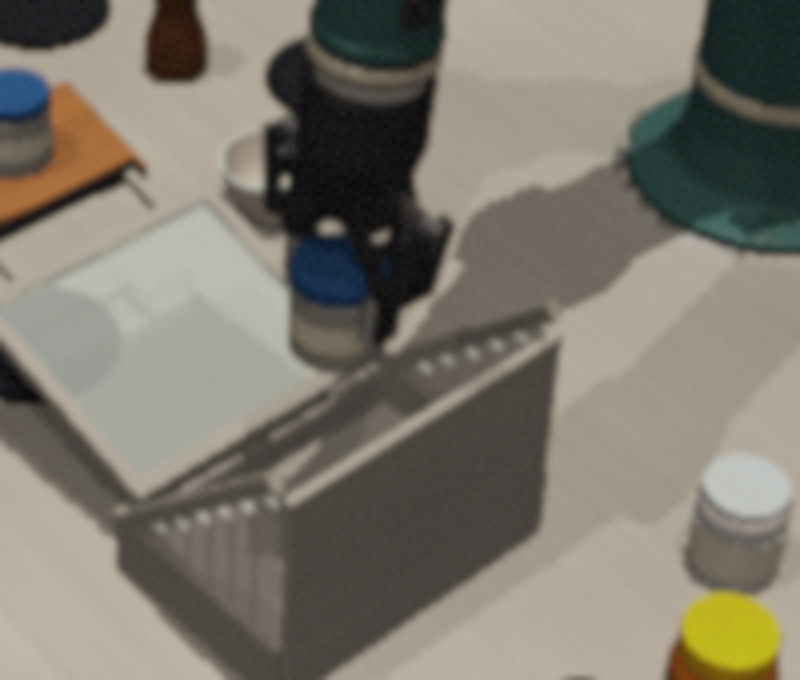

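Request:
carry_out([
  [[0.05, -0.3, 0], 0, 1],
  [[0.1, -0.5, 0], 0, 1],
  [[0.15, -0.7, 0], 0, 1],
  [[0.15, -0.8, 0], 0, 1],
  [[0.15, -0.8, 0], 0, 1],
  [[0.15, -0.8, 0], 0, 1],
  [[0.15, -0.8, 0], 0, 1],
  [[0.15, -0.8, 0], 0, 1],
  [[0.15, -0.8, 0], 0, 1],
  [[0.15, -0.8, 0], 0, 1],
  [[0.15, -0.8, 0], 0, 1],
  [[0.15, -0.8, 0], 0, 1],
])

```text
t: 13.28
ee_pos: [0.5432, -0.114, 0.3609]
eef_rot: [3.133, -0.096, 0.074]
force: [-0.1, 0.3, -3.0]
grip_width: 0.0594
```

Request:
carry_out([
  [[0.17, -0.8, 0], 0, 1],
  [[0.17, -0.8, 0], 0, 1],
  [[0.17, -0.8, 0], 0, 1],
  [[0.17, -0.8, 0], 0, 1],
  [[0.17, -0.8, 0], 0, 1],
  [[0.17, -0.8, 0], 0, 1],
  [[0.17, -0.8, 0], 0, 1],
  [[0.17, -0.8, 0], 0, 1],
  [[0.17, -0.8, 0], 0, 1],
  [[0.15, -0.6, 0], 0, 1],
  [[0.1, -0.4, 0], 0, 1],
  [[0, -0.2, 0], 0, 1],
])

```text
t: 14.28
ee_pos: [0.5838, -0.3487, 0.3561]
eef_rot: [3.13, -0.087, 0.064]
force: [0.6, -0.9, -2.8]
grip_width: 0.0593
```

```bash
python3 look.py scene s8 170 150 340 290 4.5;python3 look.py top t8 330 160 480 300 4.5
```

```text
14.3333 [ 0.5832 -0.3496  0.3559] [ 3.129 -0.087  0.063] 0.059247194811738166
14.3833 [ 0.5834 -0.348   0.356 ] [ 3.13  -0.087  0.064] 0.05965139113231617
```

View pics/s8.png

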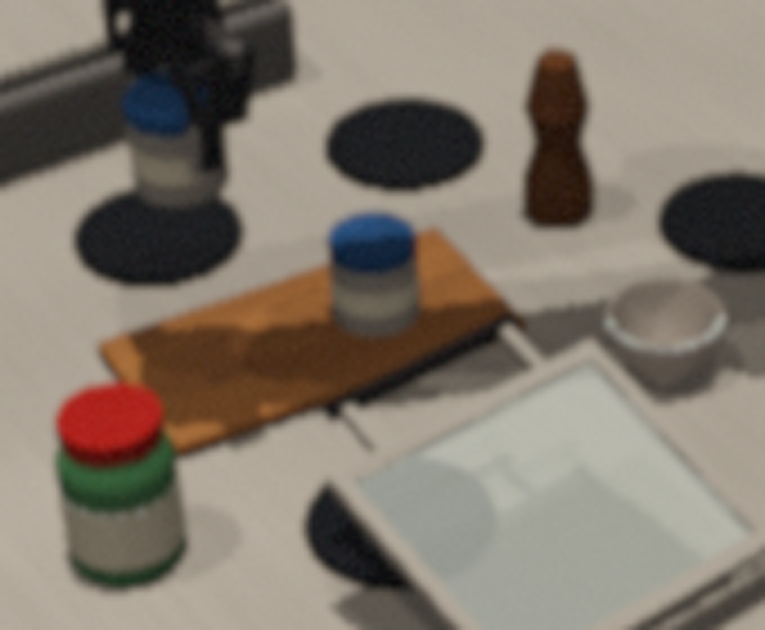

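View pics/t8.png

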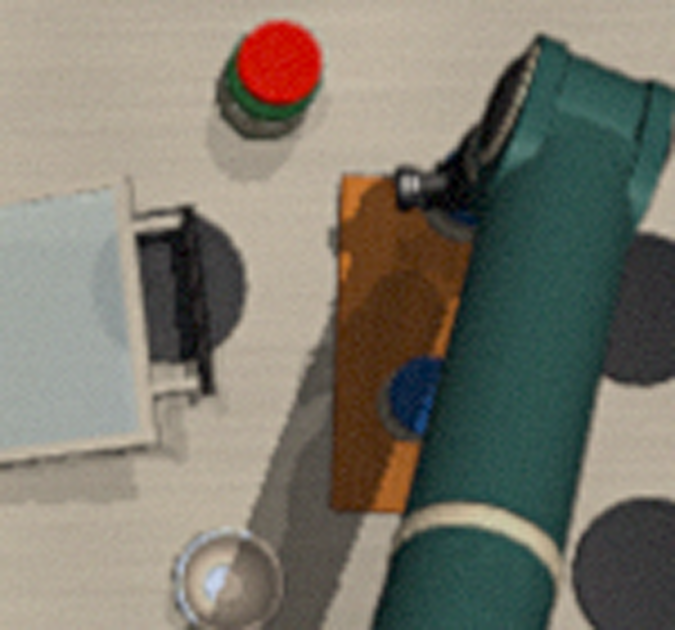

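Request:
carry_out([
  [[0.1, 0, -0.3], 0, 1],
  [[0.1, 0, -0.5], 0, 1],
  [[0, 0, -0.6], 0, 1],
  [[0, 0, -0.6], 0, 1],
  [[0, 0, -0.6], 0, 1],
  [[0, 0, -0.6], 0, 1],
  [[0, 0, -0.6], 0, 1],
  [[0, 0, -0.6], 0, 1],
  [[0, 0, -0.4], 0, 1],
  [[0, 0, -0.2], 0, 1],
  [[0, 0, 0], 0, 1],
])

```text
t: 15.3
ee_pos: [0.591, -0.3315, 0.2176]
eef_rot: [3.141, -0.084, 0.082]
force: [-0.1, -0.5, -3.0]
grip_width: 0.0597
```

Request:
carry_out([
  [[0, -0.35, 0], -0.1, 1],
  [[0, -0.3, 0], -0.1, 1],
  [[0, 0, 0], 0, 1],
  [[0, 0, 0], 0, 1],
])

```text
t: 15.63
ee_pos: [0.5922, -0.349, 0.2193]
eef_rot: [3.14, -0.087, 0.06]
force: [-0.2, -0.0, -3.7]
grip_width: 0.0595
```

```bash
python3 look.py scene s9 170 150 340 290 4.5;python3 look.py top t9 330 160 480 300 4.5
```

```text
15.6833 [ 0.5921 -0.3493  0.2195] [ 3.139 -0.087  0.06 ] 0.05936975766809946
15.7333 [ 0.5921 -0.349   0.2194] [ 3.139 -0.087  0.06 ] 0.059695735898360885
```

View pics/s9.png

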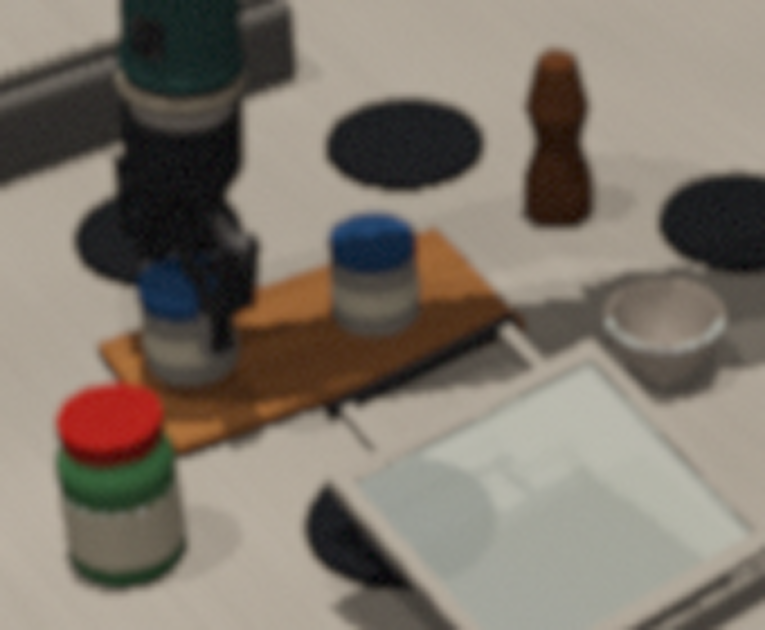

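Request:
carry_out([
  [[0, 0, -0.2], 0, 1],
  [[0, 0, -0.2], 0, 1],
  [[0, 0, -0.15], 0, 1],
  [[0, 0, -0.05], 0, 1],
  [[0, 0, 0], 0, 1],
])

```text
t: 16.15
ee_pos: [0.5922, -0.3487, 0.2041]
eef_rot: [3.139, -0.089, 0.061]
force: [-0.6, 0.2, 0.8]
grip_width: 0.0595
```

Request:
carry_out([
  [[0, 0, 0], 0, 0.1],
  [[0, 0, 0], 0, -0.3],
  [[0, 0, 0], 0, -0.7],
  [[0, 0, 0], 0, -1],
  [[0, 0, 0], 0, -1],
  [[0, 0, 0.2], 0, -1],
  [[0, 0, 0.4], 0, -1],
  [[0, 0, 0.6], 0, -1],
  [[0, 0, 0.7], 0, -1],
  [[0, 0, 0.7], 0, -1],
  [[0, 0, 0.7], 0, -1],
  [[0, 0, 0.5], 0, -1],
], newtons=20)

```text
t: 17.15
ee_pos: [0.5931, -0.3482, 0.3093]
eef_rot: [3.137, -0.092, 0.062]
force: [-0.0, -0.3, -0.2]
grip_width: 0.0854
```

```bash
python3 look.py scene s10 170 150 340 290 4.5
```

```text
17.2 [ 0.594  -0.3486  0.3124] [ 3.135 -0.096  0.062] 0.08551334201736434
```

View pics/s10.png

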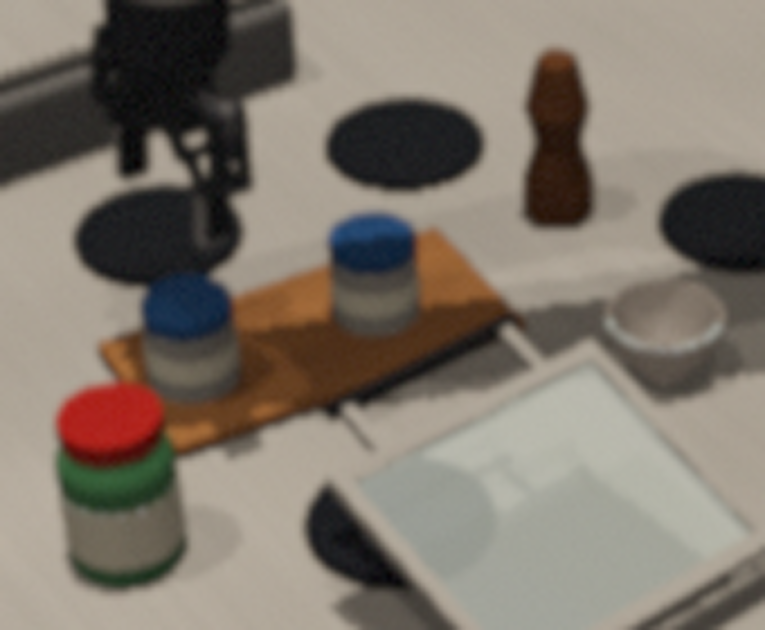

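Request:
carry_out([
  [[-0.2, 0.4, 0], 0, -1],
  [[-0.3, 0.7, 0], 0, -1],
  [[-0.3, 0.8, 0], 0, -0.5],
  [[-0.3, 0.8, 0], 0, 0.1],
  [[-0.3, 0.8, 0], 0, 0.1],
  [[-0.3, 0.8, 0], 0, 0.1],
  [[-0.3, 0.8, 0], 0, 0.1],
  [[-0.3, 0.8, 0], 0, 0.1],
  [[-0.2, 0.5, 0], 0, 0.1],
  [[-0.1, 0.2, 0], 0, 0.1],
  [[0, 0, 0], 0, 0.1],
])

```text
t: 18.12
ee_pos: [0.5186, -0.1705, 0.3142]
eef_rot: [3.134, -0.094, 0.063]
force: [0.6, -0.4, -0.1]
grip_width: 0.0382
```

```bash
python3 look.py scene s11 200 160 400 340 4;python3 look.py top t11 230 160 430 300 4
```

```text
18.1667 [ 0.5189 -0.1712  0.3143] [ 3.134 -0.094  0.062] 0.03823343152204216
18.2167 [ 0.5193 -0.1723  0.3144] [ 3.134 -0.095  0.061] 0.0387456538605716
```

View pics/s11.png

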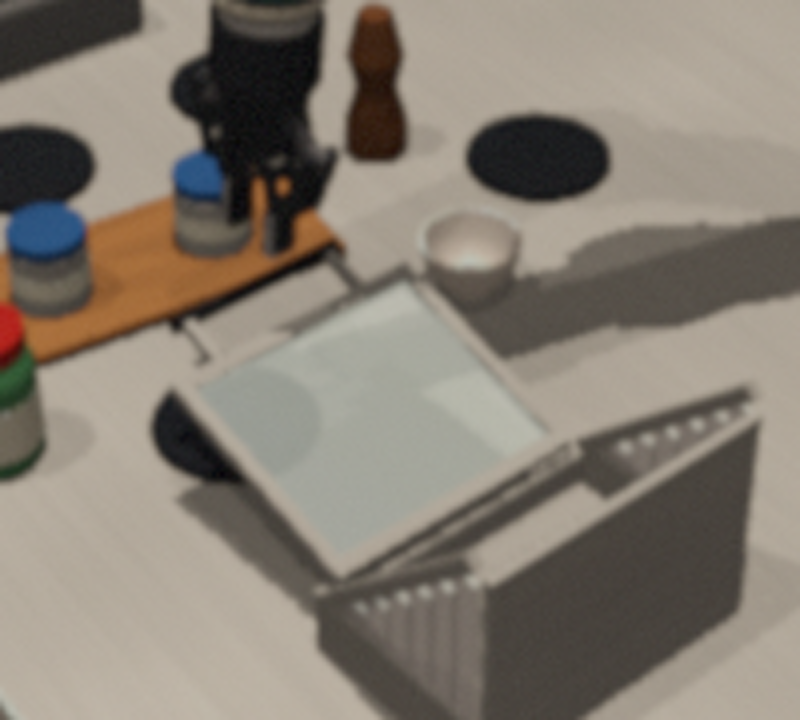

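View pics/t11.png

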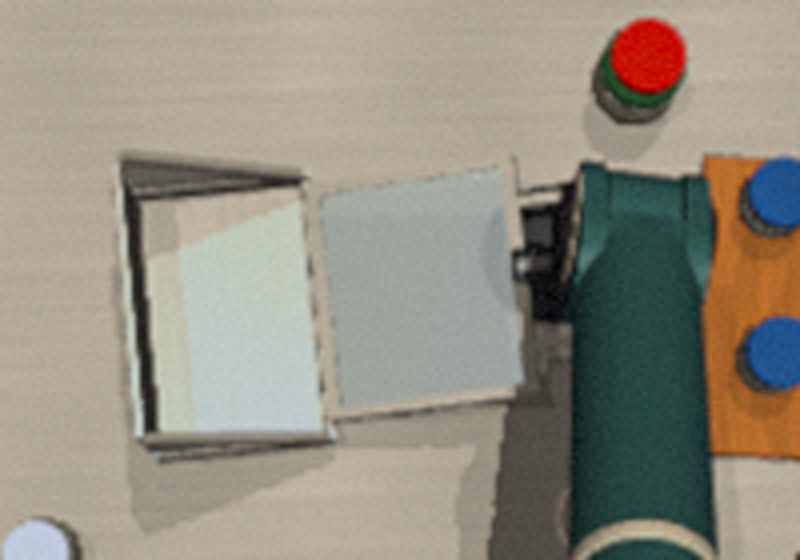

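Request:
carry_out([
  [[0.1, 0.15, -0.2], 0, 0.4],
  [[0.1, 0.1, -0.4], 0, 0.4],
  [[0, 0, -0.3], 0, 0.4],
  [[0, 0, 0], 0, 0.4],
  [[0, 0, 0], 0, 0.4],
])

```text
t: 18.63
ee_pos: [0.5255, -0.1693, 0.2886]
eef_rot: [3.133, -0.095, 0.055]
force: [0.8, 0.2, -0.9]
grip_width: 0.026
```

```bash
python3 look.py scene s12 210 180 310 280 6
```

```text
18.6833 [ 0.5253 -0.1694  0.2885] [ 3.133 -0.094  0.055] 0.025541993249037446
```

View pics/s12.png

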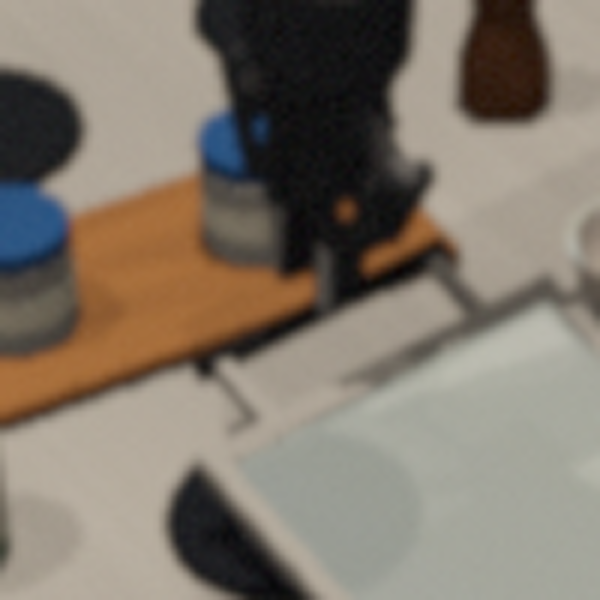

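Request:
carry_out([
  [[0, 0.2, -0.1], 0, 0.4],
  [[0, 0, 0], 0, 0.4],
  [[0, 0, -0.3], 0, 0.4],
  [[0, 0, -0.4], 0, 0.4],
  [[0, 0, -0.2], 0, 0.4],
  [[0, 0, 0], 0, 0.4],
])

```text
t: 19.18
ee_pos: [0.5254, -0.1643, 0.2613]
eef_rot: [3.132, -0.095, 0.054]
force: [0.7, -0.5, -0.4]
grip_width: 0.0259
```

```bash
python3 look.py scene s13 210 180 310 280 6
```

```text
19.2333 [ 0.5254 -0.1643  0.2616] [ 3.132 -0.095  0.054] 0.025726521445505718
```

View pics/s13.png

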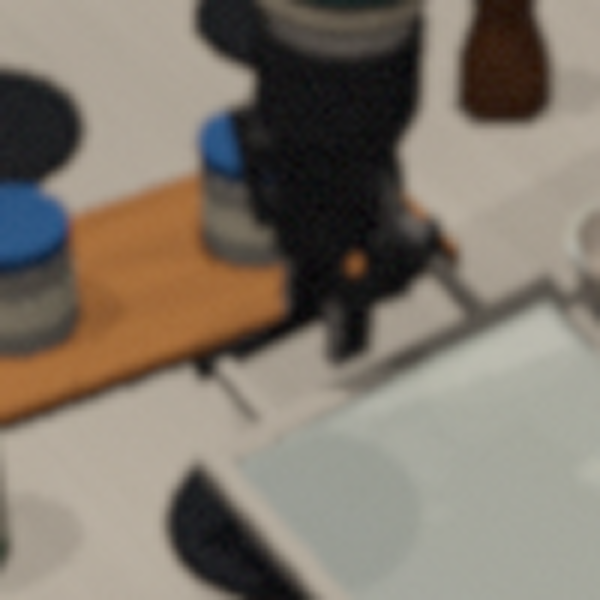

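Request:
carry_out([
  [[0, 0, 0], 0, 0.7],
  [[0, 0, 0], 0, 1],
  [[0, 0, 0], 0, 1],
], newtons=25)

```text
t: 19.48
ee_pos: [0.5255, -0.1655, 0.2616]
eef_rot: [3.131, -0.096, 0.054]
force: [-1.2, 1.6, -2.0]
grip_width: 0.011
```

Request:
carry_out([
  [[0, 0.15, 0.5], 0, 1],
  [[-0.01, 0.18, 0.49], 0, 1],
  [[-0.01, 0.21, 0.48], 0, 1],
  [[-0.01, 0.23, 0.46], 0, 1],
  [[-0.02, 0.26, 0.45], 0, 1],
  [[-0.02, 0.28, 0.43], 0, 1],
  [[-0.02, 0.31, 0.42], 0, 1],
  [[-0.02, 0.33, 0.4], 0, 1],
])

```text
t: 20.15
ee_pos: [0.5215, -0.1119, 0.3604]
eef_rot: [3.131, -0.095, 0.056]
force: [0.5, 1.1, -4.7]
grip_width: 0.0112
```

Request:
carry_out([
  [[-0.02, 0.37, 0.33], 0, 1],
  [[-0.03, 0.39, 0.31], 0, 1],
  [[-0.03, 0.41, 0.29], 0, 1],
  [[-0.03, 0.42, 0.27], 0, 1],
  [[-0.03, 0.44, 0.24], 0, 1],
  [[-0.03, 0.46, 0.22], 0, 1],
  [[-0.03, 0.47, 0.19], 0, 1],
  [[-0.03, 0.48, 0.16], 0, 1],
  [[-0.03, 0.49, 0.13], 0, 1],
  [[-0.03, 0.5, 0.11], 0, 1],
  [[-0.03, 0.51, 0.08], 0, 1],
  [[-0.03, 0.51, 0.04], 0, 1],
])

```text
t: 21.15
ee_pos: [0.51, 0.0347, 0.4335]
eef_rot: [3.121, -0.097, 0.053]
force: [-0.8, -1.6, 3.7]
grip_width: 0.0108
```

Request:
carry_out([
  [[-0.03, 0.51, -0.03], 0, 1],
  [[-0.03, 0.51, -0.06], 0, 1],
  [[-0.03, 0.51, -0.09], 0, 1],
  [[-0.03, 0.51, -0.12], 0, 1],
  [[-0.03, 0.51, -0.15], 0, 1],
  [[-0.03, 0.5, -0.18], 0, 1],
  [[-0.03, 0.49, -0.2], 0, 1],
  [[-0.03, 0.48, -0.23], 0, 1],
])

```text
t: 21.82
ee_pos: [0.5005, 0.1511, 0.411]
eef_rot: [3.126, -0.101, 0.059]
force: [4.8, -3.6, -4.4]
grip_width: 0.0109
```

Request:
carry_out([
  [[0.02, 0.45, -0.28], 0, 1],
  [[0.0, 0.43, -0.31], 0, 1],
  [[0.0, 0.41, -0.34], 0, 1],
  [[0.0, 0.38, -0.36], 0, 1],
  [[0, 0.3, -0.3], 0, 1],
  [[0, 0, 0], 0, 1],
])

```text
t: 22.32
ee_pos: [0.4971, 0.2094, 0.3692]
eef_rot: [3.124, -0.095, 0.064]
force: [3.1, -6.8, 1.4]
grip_width: 0.0109
```

```bash
python3 look.py scene s14 270 200 420 360 4
```

```text
22.3667 [0.4972 0.2092 0.3693] [ 3.125 -0.095  0.064] 0.010769983345335219
```

View pics/s14.png

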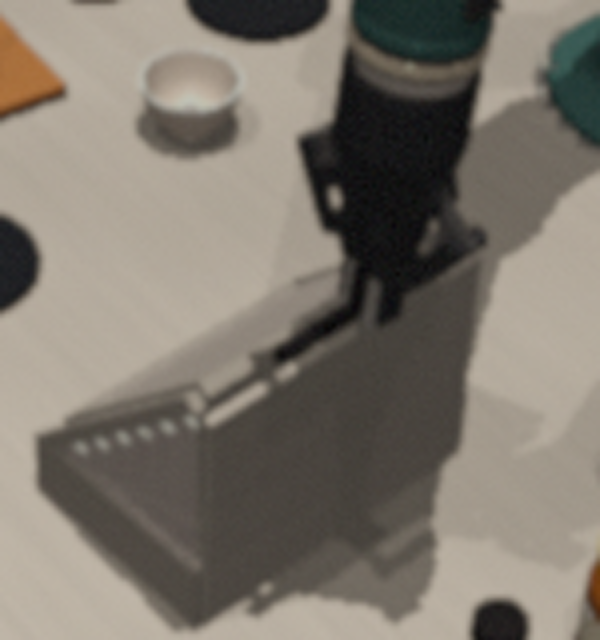

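Request:
carry_out([
  [[0, 0, 0], 0, 0.6],
  [[0, 0, 0], 0, 0.3],
  [[0, 0, 0], 0, 0.2],
  [[0, 0, 0.3], 0, 0.2],
  [[0, 0, 0.6], 0, 0.2],
  [[0, 0, 0.8], 0, 0.2],
  [[0, 0, 0.8], 0, 0.2],
  [[0, 0, 0.8], 0, 0],
  [[0, 0, 0.4], 0, 0],
  [[0, 0, 0], 0, 0],
], newtons=20)

```text
t: 23.2
ee_pos: [0.4925, 0.216, 0.4676]
eef_rot: [3.133, -0.089, 0.067]
force: [-0.3, -0.1, 0.1]
grip_width: 0.0425
```

```bash
python3 look.py scene s15 270 250 400 360 5;python3 look.py scene s15b 270 200 420 360 4; python3 w.py
```

```text
23.25 [0.4924 0.216  0.4667] [ 3.133 -0.088  0.067] 0.04266408148400486
23.3 [0.4922 0.2157 0.4653] [ 3.132 -0.086  0.067] 0.043102957141049475
mean [ 3.000e-02  1.700e-01 -2.300e-01 -0.000e+00  9.000e-02  1.000e-02
 -3.827e+01 -2.596e+01 -2.400e-01] std [0.55 0.4  0.55 0.03 0.03 0.04 0.37 0.26 0.01]Traceback (most recent call last):
  File "w.py", line 5, in <module>
    F=np.array(F); print("mean",F.mean(0).round(2),"std",F.std(0).round(2)); print(s["t"],s["ee_pos"].round(4),s["eef_rot"].round(3),s["q"].round(3),s["grip_width"].round(4))
                                                                                                                                                     ^^^^^^^^^^^^^^^^^^^^^
AttributeError: 'float' object has no attribute 'round'
```

View pics/s15.png

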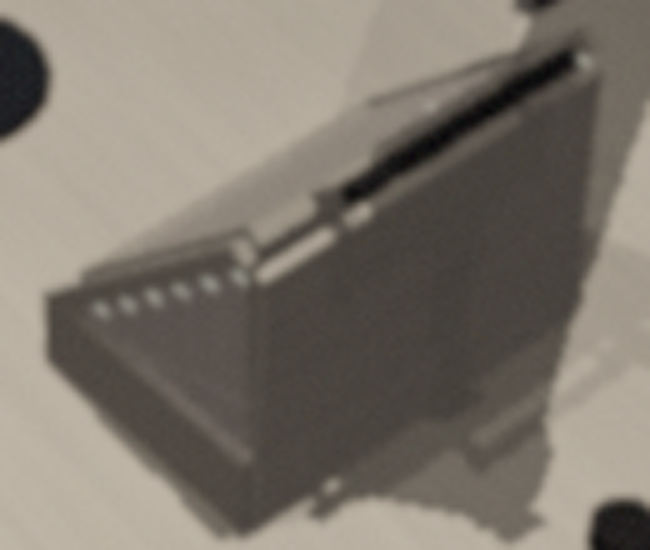

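Request:
carry_out([
  [[0, -0.5, 0], 0, -1],
  [[0, -0.8, 0], 0, -1],
  [[0, -1, 0], 0, -1],
  [[0, -1, 0], 0, -1],
  [[0, -1, 0], 0, -1],
  [[-0.1, -1, 0], 0, -1],
  [[-0.1, -1, 0], 0, -1],
  [[-0.1, -1, 0], 0, -1],
  [[-0.1, -1, 0], 0, -1],
  [[-0.1, -1, 0], 0, -1],
  [[-0.1, -1, 0], 0, -1],
  [[-0.1, -1, 0], 0, -1],
])

```text
t: 24.8
ee_pos: [0.4718, -0.0725, 0.4645]
eef_rot: [3.136, -0.085, 0.081]
force: [1.2, -0.7, 0.1]
grip_width: 0.0853
```

```bash
sed -i 's/s\["grip_width"\].round(4)/round(s["grip_width"],4)/' w.py; python3 look.py top t16 240 180 460 300 3.6
```

```text
24.85 [ 0.4712 -0.0779  0.4643] [ 3.133 -0.084  0.074] 0.08536218246387672
```

View pics/t16.png

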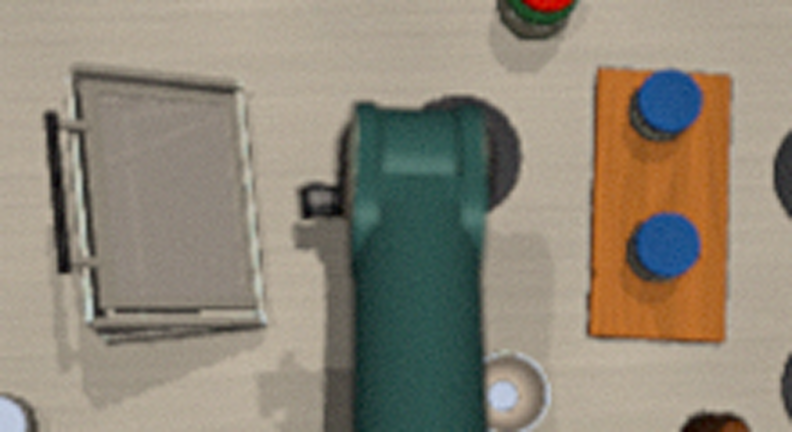

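Request:
carry_out([
  [[-0.05, -0.9, 0], 0, -1],
  [[-0.05, -0.9, 0], 0, -1],
  [[-0.05, -0.9, 0], 0, -1],
  [[-0.05, -0.9, 0], 0, -1],
  [[-0.05, -0.9, 0], 0, -1],
  [[-0.05, -0.9, 0], 0, -1],
  [[-0.05, -0.9, 0], 0, -1],
  [[-0.05, -0.9, 0], 0, -1],
  [[-0.05, -0.9, 0], 0, -1],
  [[-0.05, -0.7, 0], 0, -1],
  [[0, -0.4, 0], 0, -1],
  [[0, -0.1, 0], 0, -1],
])

```text
t: 25.85
ee_pos: [0.4564, -0.322, 0.4643]
eef_rot: [3.132, -0.085, 0.071]
force: [0.1, 0.1, 0.2]
grip_width: 0.0857
```

Request:
carry_out([
  [[0, 0, -0.4], 0, -1],
  [[0, 0, -0.7], 0, -1],
  [[0, 0, -0.9], 0, -1],
  [[0, 0, -0.9], 0, -1],
  [[0, 0, -0.9], 0, -1],
  [[0, 0, -0.8], 0, -1],
  [[0, 0, -0.4], 0, -1],
  [[0, 0, 0], 0, -1],
  [[0, 0, 0], 0, -1],
])

```text
t: 26.6
ee_pos: [0.4585, -0.3111, 0.3313]
eef_rot: [3.137, -0.087, 0.082]
force: [-0.3, -1.4, 0.1]
grip_width: 0.0855
```

Request:
carry_out([
  [[-0.05, -0.4, 0], -0.1, -1],
  [[-0.05, -0.4, -0.2], -0.1, -1],
  [[0, -0.25, -0.3], 0, -1],
  [[0, 0, -0.4], 0, -1],
  [[0, 0, -0.4], 0, -1],
  [[0, 0, -0.2], 0, -1],
  [[0, 0, 0], 0, -1],
  [[0, 0, 0], 0, -1],
])

```text
t: 27.27
ee_pos: [0.4566, -0.3413, 0.2938]
eef_rot: [3.132, -0.093, 0.058]
force: [-0.1, 0.1, 0.6]
grip_width: 0.0854
```

```bash
python3 look.py scene s17 170 130 340 290 4.5
```

```text
27.3167 [ 0.4566 -0.3412  0.2938] [ 3.132 -0.093  0.059] 0.08540895158840936
```

View pics/s17.png

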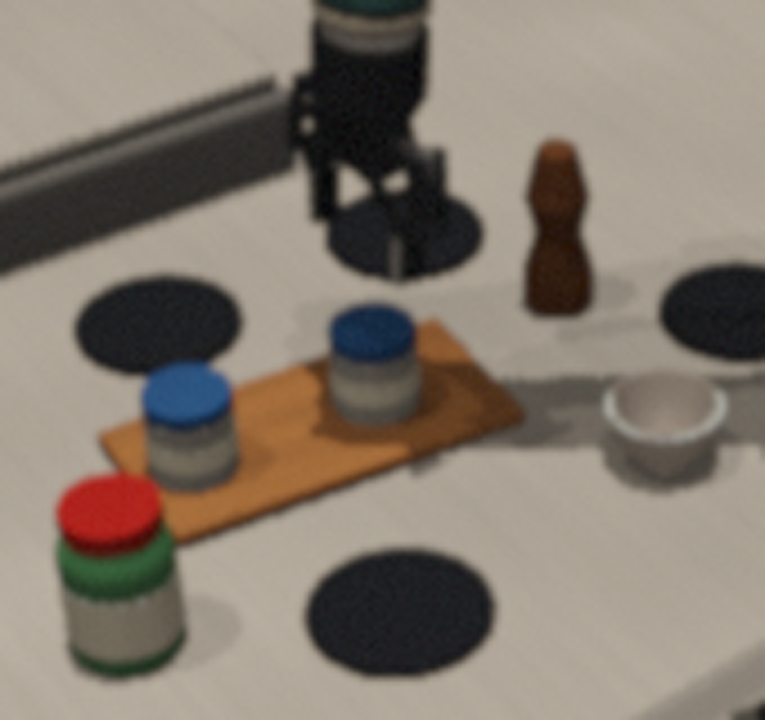

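Both tins stand on the board (lids at zoom (187,390) and (373,330)), and the gripper is above tin B. I'll trim y by +4 mm and go down.

Request:
carry_out([
  [[0, 0.15, -0.4], 0, -1],
  [[0, 0, -0.6], 0, -1],
  [[0, 0, -0.6], 0, -1],
  [[0, 0, -0.6], 0, -1],
  [[0, 0, -0.4], 0, -1],
  [[0, 0, -0.3], 0, -1],
  [[0, 0, 0], 0, -1],
  [[0, 0, 0], 0, -1],
])

```text
t: 27.98
ee_pos: [0.4579, -0.3344, 0.2179]
eef_rot: [3.131, -0.097, 0.062]
force: [0.1, 0.3, 0.6]
grip_width: 0.0856
```

Request:
carry_out([
  [[-0.1, -0.05, -0.2], 0, -1],
  [[0, 0, -0.2], 0, -1],
  [[0, 0, -0.15], 0, -1],
  [[0, 0, 0], 0, -1],
  [[0, 0, 0], 0, 0],
  [[0, 0, 0], 0, 0.5],
  [[0, 0, 0], 0, 1],
  [[0, 0, 0], 0, 1],
  [[0, 0, 0], 0, 1],
  [[0, 0, 0], 0, 1],
], newtons=45)

```text
t: 28.82
ee_pos: [0.4559, -0.3365, 0.2055]
eef_rot: [3.128, -0.1, 0.062]
force: [0.1, -0.9, -1.0]
grip_width: 0.059
```

Request:
carry_out([
  [[0, 0, 0.3], 0, 1],
  [[0, 0, 0.4], 0, 1],
  [[0, 0, 0.5], 0, 1],
  [[0, 0, 0.6], 0, 1],
  [[0, 0, 0.6], 0, 1],
  [[0, 0, 0.6], 0, 1],
  [[0, 0, 0.6], 0, 1],
  [[0, 0, 0.6], 0, 1],
  [[0, 0, 0.6], 0, 1],
  [[0, 0, 0.4], 0, 1],
  [[0, 0, 0.2], 0, 1],
  [[0, 0, 0], 0, 1],
])

```text
t: 29.82
ee_pos: [0.4544, -0.3351, 0.3549]
eef_rot: [3.126, -0.102, 0.063]
force: [-0.4, 0.3, -0.6]
grip_width: 0.0588
```

```bash
python3 w.py; python3 look.py scene s18 170 130 340 290 4.5
```

```text
mean [ 2.200e-01 -3.000e-02 -1.530e+00  2.000e-02  1.400e-01  1.000e-02
 -4.602e+01 -2.312e+01 -3.300e-01] std [0.47 0.38 0.55 0.02 0.03 0.03 0.37 0.21 0.03]
30.3167 [ 0.4541 -0.3349  0.3526] [ 3.128 -0.099  0.062] [ 0.639  0.37  -0.062  1.889 -0.037  0.796 -0.902] 0.0587
30.3667 [ 0.4542 -0.3349  0.3527] [ 3.128 -0.1    0.062] 0.05865272789960723
```

View pics/s18.png

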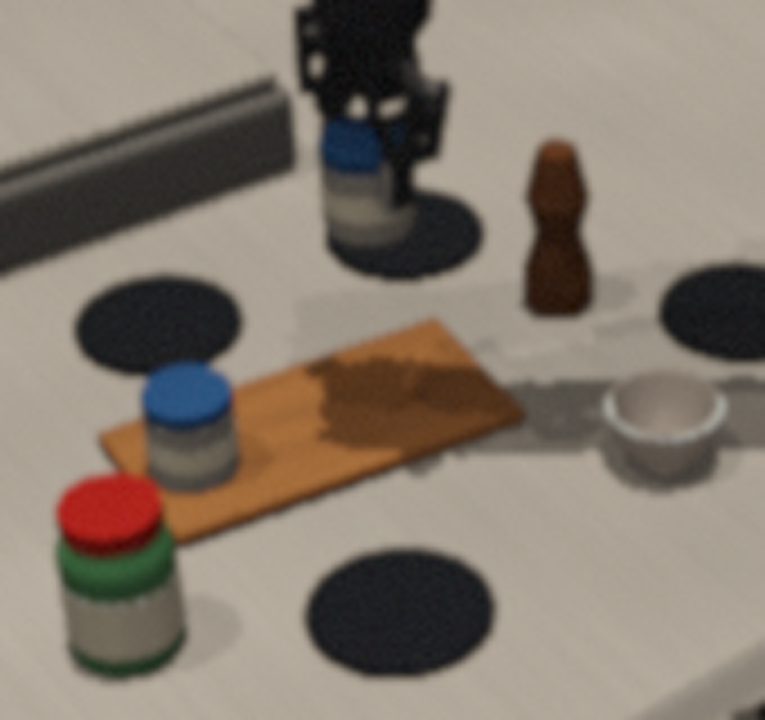

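Tin B reads −1.5 N (standard error about 0.2), tin A −2.9 N, and empty −0.2 N, so tin A is heavier by about 0.14 kg. I'll set B back down.

Request:
carry_out([
  [[0, 0, -0.3], 0, 1],
  [[0, 0, -0.5], 0, 1],
  [[0, 0, -0.6], 0, 1],
  [[0, 0, -0.6], 0, 1],
  [[0, 0, -0.6], 0, 1],
  [[0, 0, -0.6], 0, 1],
  [[0, 0, -0.6], 0, 1],
  [[0, 0, -0.5], 0, 1],
  [[0, 0, -0.4], 0, 1],
  [[0, 0, -0.2], 0, 1],
  [[0, 0, 0], 0, 1],
])

```text
t: 31.28
ee_pos: [0.4534, -0.3345, 0.2204]
eef_rot: [3.128, -0.099, 0.062]
force: [-0.0, -0.5, -1.0]
grip_width: 0.0589
```

Request:
carry_out([
  [[0, 0, -0.2], 0, 1],
  [[0, 0, -0.2], 0, 1],
  [[0, 0, -0.1], 0, 1],
  [[0, 0, -0.03], 0, 1],
  [[0, 0, 0], 0, 1],
])

```text
t: 31.7
ee_pos: [0.4542, -0.335, 0.2074]
eef_rot: [3.126, -0.102, 0.062]
force: [-0.1, 0.2, -0.1]
grip_width: 0.0586
```

Request:
carry_out([
  [[0, 0, -0.08], 0, 1],
  [[0, 0, -0.04], 0, 1],
  [[0, 0, 0], 0, 1],
])

```text
t: 31.95
ee_pos: [0.4546, -0.3352, 0.2055]
eef_rot: [3.125, -0.104, 0.063]
force: [-0.6, 0.3, -1.0]
grip_width: 0.0587
```

Request:
carry_out([
  [[0, 0, -0.06], 0, 1],
  [[0, 0, -0.04], 0, 1],
  [[0, 0, 0], 0, 1],
])

```text
t: 32.2
ee_pos: [0.455, -0.3354, 0.2058]
eef_rot: [3.124, -0.105, 0.063]
force: [0.4, 0.0, -1.4]
grip_width: 0.0591
```

```bash
sed -i 's/range(10)/range(5)/' w.py; python3 w.py
```

```text
mean [ 2.000e-02 -6.000e-02 -2.700e-01  6.000e-02  1.400e-01  0.000e+00
 -5.109e+01 -1.619e+01 -3.400e-01] std [0.58 0.46 0.69 0.04 0.03 0.01 0.59 0.25 0.06]
32.45 [ 0.4551 -0.3355  0.2053] [ 3.124 -0.105  0.063] [ 0.637  0.594 -0.061  1.96  -0.032  0.494 -0.893] 0.0583
```

Request:
carry_out([
  [[0, 0, 0], 0, 0.1],
  [[0, 0, 0], 0, -0.3],
  [[0, 0, 0], 0, -0.7],
  [[0, 0, 0], 0, -1],
  [[0, 0, 0], 0, -1],
  [[0, 0, 0.2], 0, -1],
  [[0, 0, 0.4], 0, -1],
  [[0, 0, 0.6], 0, -1],
  [[0, 0, 0.7], 0, -1],
  [[0, 0, 0.7], 0, -1],
  [[0, 0, 0.5], 0, -1],
  [[0, 0, 0.2], 0, -1],
], newtons=20)

```text
t: 33.45
ee_pos: [0.4546, -0.335, 0.2932]
eef_rot: [3.126, -0.103, 0.063]
force: [1.0, 0.2, -1.0]
grip_width: 0.0855
```

```bash
python3 look.py scene s19 170 130 340 290 4.5; python3 - <<'E'
from h import *
t=cam("top"); s=cam("scene")
for n,fr,box in (("top",t,(400,190,450,280)),("scene",s,(190,170,290,250))):
    hsv=cv2.cvtColor(fr,cv2.COLOR_RGB2HSV); m=((hsv[...,0]>100)&(hsv[...,0]<125)&(hsv[...,1]>110)&(hsv[...,2]>50)).astype(np.uint8)
    for c,st,k in comps(m,*box): print(n,c.round(1),st,plane(n,c,.076))
E
```

```text
33.5 [ 0.4549 -0.3352  0.2938] [ 3.125 -0.104  0.063] 0.08496424089570864
top [425.3 207.8] [417, 200, 17, 17, 228] [ 0.60606801 -0.34641368  0.076     ]
top [421.8 253. ] [417, 250, 10, 7, 39] [ 0.45419779 -0.32718095  0.076     ]
scene [252.6 204.2] [244, 199, 18, 12, 157] [ 0.47410252 -0.32832012  0.076     ]
scene [210.7 217.2] [202, 210, 19, 15, 227] [ 0.60641239 -0.34428241  0.076     ]
```

View pics/s19.png

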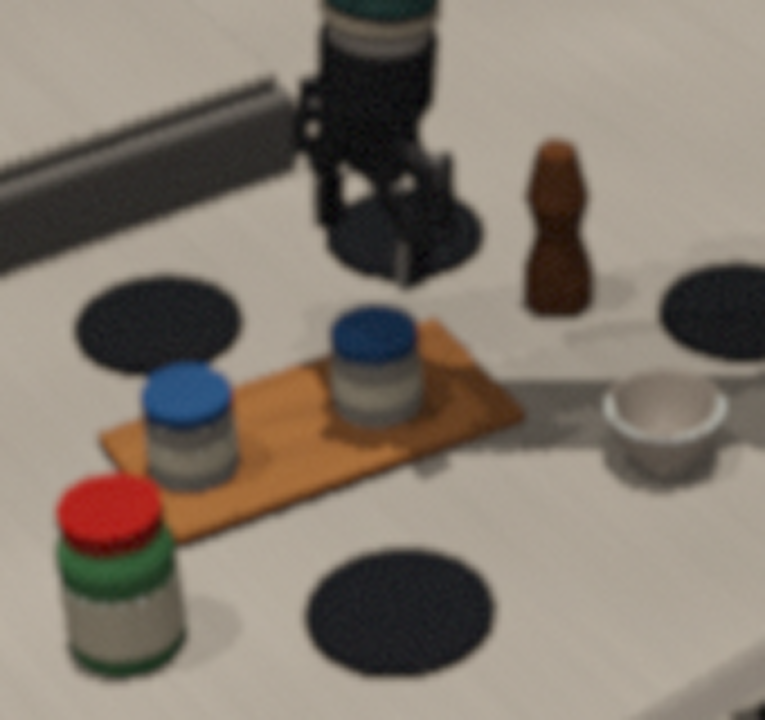

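Request:
carry_out([
  [[0.4, 0, 0.1], 0, -1],
  [[0.6, 0, 0], 0, -1],
  [[0.7, -0.05, 0], 0, -1],
  [[0.7, -0.05, 0], 0, -1],
  [[0.7, -0.05, 0], 0, -1],
  [[0.7, -0.05, 0], 0, -1],
  [[0.6, -0.05, 0], 0, -1],
  [[0.5, -0.05, 0], 0, -1],
  [[0.3, 0, 0], 0, -1],
  [[0, 0, 0], 0, -1],
  [[0, 0, 0], 0, -1],
])

```text
t: 34.52
ee_pos: [0.5929, -0.3387, 0.282]
eef_rot: [3.139, -0.087, 0.062]
force: [0.7, -0.9, 0.4]
grip_width: 0.0853
```

Request:
carry_out([
  [[0, -0.15, 0], 0, -1],
  [[0, -0.12, -0.3], 0, -1],
  [[0, 0, -0.5], 0, -1],
  [[0, 0, -0.5], 0, -1],
  [[0, 0, -0.5], 0, -1],
  [[0, 0, -0.3], 0, -1],
  [[0, 0, -0.1], 0, -1],
  [[0, 0, 0], 0, -1],
])

```text
t: 35.18
ee_pos: [0.5884, -0.3469, 0.2185]
eef_rot: [3.141, -0.08, 0.059]
force: [-0.5, 0.3, 0.2]
grip_width: 0.0854
```

Request:
carry_out([
  [[0.1, 0, -0.2], 0, -1],
  [[0.1, 0, -0.2], 0, -1],
  [[0, 0, -0.15], 0, -1],
  [[0, 0, 0], 0, -1],
  [[0, 0, 0], 0, 0],
  [[0, 0, 0], 0, 0.5],
  [[0, 0, 0], 0, 1],
  [[0, 0, 0], 0, 1],
  [[0, 0, 0], 0, 1],
  [[0, 0, 0], 0, 1],
], newtons=45)

```text
t: 36.02
ee_pos: [0.5947, -0.347, 0.2046]
eef_rot: [3.14, -0.083, 0.059]
force: [1.0, -0.5, -1.8]
grip_width: 0.0594
```

Request:
carry_out([
  [[0, 0, 0.3], 0, 1],
  [[0, 0, 0.4], 0, 1],
  [[0, 0, 0.5], 0, 1],
  [[0, 0, 0.6], 0, 1],
  [[0, 0, 0.6], 0, 1],
  [[0, 0, 0.6], 0, 1],
  [[0, 0, 0.6], 0, 1],
  [[0, 0, 0.6], 0, 1],
  [[0, 0, 0.6], 0, 1],
  [[0, 0, 0.4], 0, 1],
  [[0, 0, 0.2], 0, 1],
  [[0, 0, 0], 0, 1],
])

```text
t: 37.02
ee_pos: [0.5923, -0.3453, 0.3555]
eef_rot: [3.14, -0.083, 0.06]
force: [-0.2, -0.1, -3.0]
grip_width: 0.0595
```

```bash
sed -i 's/range(5)/range(8)/' w.py; python3 w.py
```

```text
mean [  0.11   0.15  -3.26  -0.     0.13   0.   -60.18 -25.84  -0.29] std [0.63 0.55 0.46 0.04 0.02 0.03 0.68 0.36 0.04]
37.4167 [ 0.5919 -0.3451  0.3521] [-3.141 -0.079  0.06 ] [ 0.517  0.564 -0.042  1.576 -0.023  0.935 -1.016] 0.0592
```

Request:
carry_out([
  [[-0.1, 0.3, 0], 0, 1],
  [[-0.15, 0.6, 0], 0, 1],
  [[-0.15, 0.8, 0], 0, 1],
  [[-0.15, 0.8, 0], 0, 1],
  [[-0.15, 0.8, 0], 0, 1],
  [[-0.15, 0.8, 0], 0, 1],
  [[-0.15, 0.8, -0.1], 0, 1],
  [[-0.15, 0.8, -0.1], 0, 1],
  [[-0.1, 0.7, -0.1], 0, 1],
  [[-0.1, 0.5, -0.1], 0, 1],
  [[0, 0.2, -0.1], 0, 1],
  [[0, 0, 0], 0, 1],
])

```text
t: 38.42
ee_pos: [0.552, -0.1558, 0.3354]
eef_rot: [-3.138, -0.073, 0.059]
force: [-0.4, -0.6, -2.8]
grip_width: 0.0594
```

```bash
python3 w.py; python3 look.py scene s20 170 130 400 360 2.6; python3 look.py top t20 240 160 460 310 3.6
```

```text
mean [-2.000e-01 -1.600e-01 -3.080e+00 -4.000e-02  1.200e-01  1.000e-02
 -4.856e+01 -2.300e+01 -3.100e-01] std [0.45 0.44 0.64 0.02 0.04 0.03 0.02 0.17 0.03]
38.8167 [ 0.5521 -0.1585  0.3359] [-3.139 -0.074  0.055] [ 0.288  0.411 -0.076  1.872  0.011  0.79  -1.304] 0.0595
38.8667 [ 0.5521 -0.1582  0.3359] [-3.139 -0.074  0.055] 0.059813809587700315
38.9167 [ 0.5521 -0.158   0.3359] [-3.139 -0.074  0.056] 0.05905023201206967
```

View pics/s20.png

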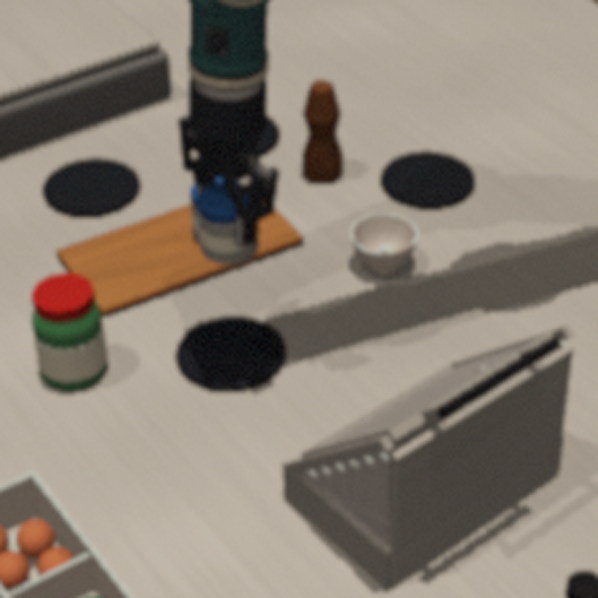

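View pics/t20.png

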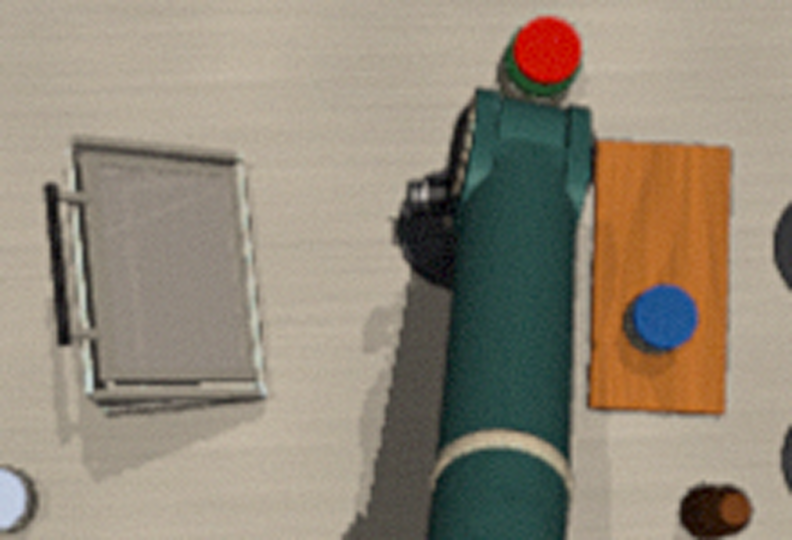

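Request:
carry_out([
  [[0.2, 0.1, 0], 0, 1],
  [[0.1, 0, 0], 0, 1],
  [[0, 0, 0], 0, 1],
  [[0, 0, 0], 0, 1],
  [[0, 0, 0], 0, 1],
  [[0, 0, 0], 0, 1],
])

```text
t: 39.42
ee_pos: [0.5608, -0.1556, 0.3359]
eef_rot: [-3.139, -0.074, 0.055]
force: [0.3, -0.3, -4.1]
grip_width: 0.0595
```

```bash
python3 - <<'E'
from h import *
t=cam("top"); s=cam("scene")
b=cv2.imread("pics/top0.png")[:,:,::-1]
d=cv2.absdiff(t,np.ascontiguousarray(b)).max(2)
cv2.imwrite("pics/diff.png",np.hstack([d[100:400,130:520]]))
cv2.imwrite("pics/s21.png",cv2.resize(s[170:290,190:310,::-1],None,fx=5,fy=5,interpolation=cv2.INTER_CUBIC))
st=telemetry.get_state(); print(st["t"],st["ee_pos"],st["eef_rot"],np.abs(st["qvel"]).max(),st["grip_width"])
E
```

```text
39.5167 [ 0.56069085 -0.15567062  0.33585496] [-3.13866588 -0.07401937  0.05525341] 0.0012085459109210145 0.05915722563277308
```

View pics/diff.png

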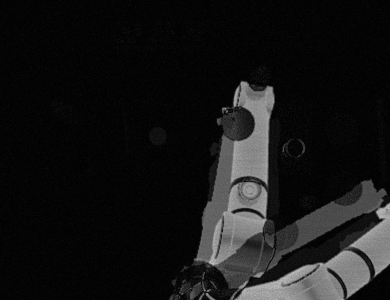

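View pics/s21.png

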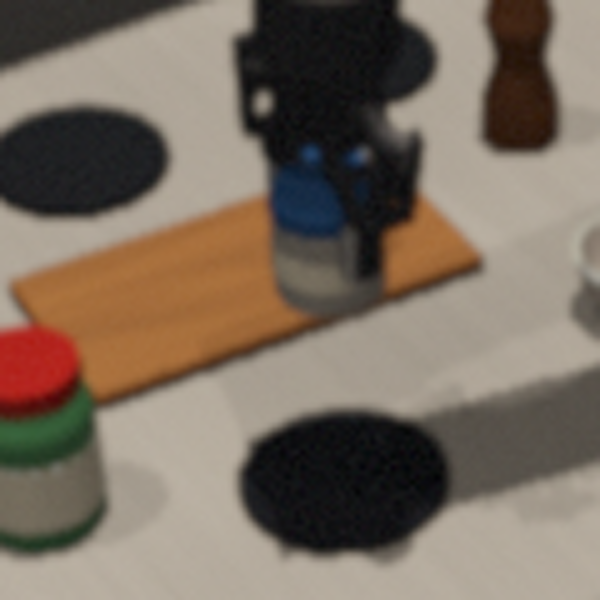

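```bash
python3 -c "
from bench import r
print(r.finish_job())"
```

```text
the job is handed in; nothing more can be done
None
```

The job is handed in: the arm finished at 39.5 s of 72 s, holding tin A, the one from the case, over the leftmost slate.

**What I did**
- I folded the front fully down, stood tin A on the board beside tin B, and folded the front shut.
- I then lifted tin B to feel its weight and put it back where it stood.
- Wrist readings were −2.9 N and −3.3 N for tin A on two lifts, −1.5 N for tin B, and −0.2 N empty. That makes tin A heavier by about 0.14 kg, so I picked it up again to present.

**Last checks**
- **Presented tin:** its base works out at about 13.7 cm above the slate. It is centred to within a few mm, and the grip has settled at 59 mm.
- **Case and board:** the top view shows the front's bar back where it started. Tin B is standing on the board, about 3 mm from its starting spot.
- **Other things:** none shows any shift against the first top picture, apart from areas hidden by the arm or its shadow.

**What disagreed**
- The gripper's tilt drifted to 4–6° about its jaw axis during the moves. The held tin's tilt should have changed only about 0.5° since I gripped it, but I judged that from the tool's pose, not by measuring the tin.
- The two cameras differed by 7 mm on the slate's position and up to 13 mm on the board's. I used middle values for both.

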